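# Open the stirrer housing, gauge the clamp bosses and sort them

### The arm

A 6-joint arm with a two-finger parallel gripper is mounted at the origin on the work surface. World frame = base frame: x ahead of the robot, y to its left, z up, the work surface at z = 0. Lengths are in m, angles in degrees, forces in N, time in s.
With the tool pointing down it reaches from about 0.4 to 0.825 m from the base axis. Payload 7 kg.
Tool frame: the origin (TCP) lies at the very end of the fingers, on their centre line; the grasp point (between the pads) lies 19 mm behind it (r.hold_point_z is the distance from the TCP to the grasp point, in m); x points along the fingers, y is the direction in which the jaws open and shut, and the axes are right-handed (so a half turn about x gives the same grasp; the last joint's range is limited). The gripper opens to 88 mm and grips with 3 to 60 N. Pads are 19 mm wide; open, the fingers measure 130 mm over their backs; the gripper's body (78 mm by 193 mm) begins 47 mm behind the grasp point.
Start: joints at [80.163, 20.546, 0.682, 0, -70.136, -16.507], TCP at [0.3, 0.605, 0.227] pointing down, gripper open.
Joint ranges: [-176.03, 176.03], [-82.01, 121.73], [-58.28, 71.71], [-173.87, 95.51], [-174.79, -0.11], [-173.66, 173.66]. Speed limits (degrees/s): [136.94, 136.94, 172.46, 180, 180, 180].

### API

Orientations are given as [roll, pitch, yaw] about the fixed x, y, z axes, in that order (R = Rz(yaw) Ry(pitch) Rx(roll)).
In Python, from plant import r gives the robot as it stands. The module is installed in compiled form; this text tells all that it offers.
- The arm moves only by the shell command python3 -m creep 'ROWS' [FORCE]. ROWS is JSON, a list of rows, each a list of 7 numbers: the turn, a rotation vector about the tool's x, y, z in rad, then the shift along the tool's x, y, z in cm, then the opening in per cent of the stroke, from 0 (shut) to 100 (fully open). In form: [[rx, ry, rz, x, y, z, fingers], ...]. A call has 1 to 8 rows; each row shifts and turns the commanded pose from where the row before left it, along the tool's axes as they then stand; what a row does not reach is not made up. A row lasts 1/10 s, in which the tool goes at most 50 mm and 8.59 degrees, less where a joint would pass 70% of its speed; a pose out of reach is approached as far as the arm can. A call is refused whole if a number of a shift passes 5 or a number of a turn 0.15, either way. A call with a gripper value outside its range is refused whole. The fingers move at their own pace and stop on an object; FORCE is the grip in N (left out, the last holds). Time passes only in rows, so rows that do not move let the fingers close. It gives the time, the measured TCP pose, the force and the opening at its end, in the units of the state.
- r.get_state(): the state, without advancing time (a new reading comes with each control period).
- r.capture(name): name is "scene" or "top" or "wrist"; returns (picture, depth): 384x512x3 uint8, blue, green, red; 384x512 float32, m along the optical axis (not along the pixel's ray), 0 where there is no reading.
- r.camera_info(name): a dict with "fovy" (degrees; the focal length in pixels is half the picture's height over the tangent of half this angle, whatever the lens; pixels are square), "cx", "cy" (the principal point, pixels), "dist_coeffs" ([k1, k2, p1, p2, k3] as OpenCV has them; the pictures are not rectified), "camera_from_world" (4x4, takes a point from world to camera coordinates). Camera axes: x right, y down, z forward; pixel columns grow to the right and rows downward; lengths in m; the calibration is good to about 2 mm. A picture is of the moment at which its call begins: read the wrist's pose just before it. camera_info takes no time and is no camera call; for the wrist camera it gives the pose at the moment of the call.
- r.close_job(): hands the job in, once; it reports no verdict.
Trained networks look in the newest picture that a camera, given by its name, has taken for a name from the list of things; names that differ only in an ending like _2 or _b are one class to them, and where a whole thing is asked for, a point or a joint stands for the part that bears it (a point fixed in the world has none). Each returns a list of dicts, best first, with "score" (0 to 1); they miss things now and then, are a little off and sometimes report something else, mostly with a low value. They report only what shows in the picture. A call takes as long as a camera call.
- r.look_for(query, camera): "rect" ([left, top, right, bottom] in pixels, round what is visible of it).
- r.masks_of(query, camera): "pixels" (384x512 bool, what is visible of it) and "rect" ([left, top, right, bottom] in pixels, round what is visible of it).
The state is a dict: "time_s": time; "joints": joint angles; "qd": joint speeds; "joint_torque": joint torques, N m; "tcp_pos": TCP position; "eef_rot": TCP orientation; "contact_force": force on the tool from outside, world axes, zero at the start; "moment": the same for the moment, N m; "gripper_width": finger opening in m.
Only numpy, scipy, OpenCV 4.12 (cv2) and the standard library are available. Lean on these libraries where they do the work, as an engineer would, in place of code of your own. Each camera call takes 0.05 s, during which the arm holds its last target. There are 200 camera calls.

### The job

Turn both quarter-turn fasteners on the stirrer housing's top panel to unlocked, swing the panel up until it stands about upright, and take out the plug gauge that hangs in the bay. Try the gauge, from above, in the bore of every clamp boss in the row on the bench, one after the other starting with the boss nearest the housing; then hang the gauge back in its hole, stand each boss that the gauge passes down into upright on the bay floor inside the housing, and each boss that stops it upright in the grey tray. Leave the panel open and do not disturb the glassware, bottles and tools around.

Things in the scene. Friction and masses are not known exactly. Their poses are not given: they have to be found in the camera images.
- housing: grey stirrer drive housing fixed to the bench, 280 (x) x 236 (y) x 150 (z) mm, origin at the centre of its underside. Under its top panel is a bay, 264 x 220 mm inside (walls 8 mm), with a flat floor 85 mm above the bench; rim at 150 mm. The panel is hinged along the top of the +y wall. A lip 22 mm wide runs inward along the top of the -y wall.
- gauge_seat (a point): centre of the square 28 mm hole in the bay floor, at floor level, in which the plug gauge hangs by its flange; 45 mm from the housing centre towards -y; axes as the housing.
- panel (a joint): hinge angle of the top panel, rad: 0 = shut, 1.57 = upright, stop at 1.75. A stiff hinge: the panel stays at any angle; lifting takes about 8 N at the handle. While either fastener is locked its cam holds the panel shut.
- panel_hinge (a point): point on the panel's hinge axis (which runs along this point's x axis), in the middle of the +y top edge of the housing, 150.5 mm above the bench. The panel is an aluminium plate 280 x 236 x 6 mm, reaching from here to its free edge along this point's -y axis; z is the normal of its outer face. Both axes turn with the panel.
- panel_handle (a point): middle of the panel's bar handle: a round steel bar of 10 mm diameter and 70 mm length along this point's x axis, 35 mm above the panel's outer face, 178 mm from the hinge line (58 mm from the free edge).
- fastener_a (a joint): quarter-turn cam fastener near the free edge of the panel, 90 mm to the -x side of the handle; joint, rad: 0 = locked (wing across the panel's free edge), 1.57 = fully unlocked (wing along the edge, against a stop); turns anticlockwise seen from above; light friction (0.05 N m), stays where it is left; its cam lets go of the housing beyond about 1.2 rad. Starts at 0 to 0.3. 
- fastener_b (a joint): the same, 90 mm to the +x side of the handle; joint, rad: 0 = locked (wing across the panel's free edge), 1.57 = fully unlocked (wing along the edge, against a stop); turns anticlockwise seen from above; light friction (0.05 N m), stays where it is left; its cam lets go of the housing beyond about 1.2 rad. Starts at 0 to 0.3. 
- fastener_a_wing (a point): point on the turning axis of the fastener, at the height to grip: the black wing is 50 long (this point's y axis, turning with it) x 14 thick (x axis) mm; its top is 13 mm above this point, the disc under it 20 mm below, the panel's face 28 mm below.
- fastener_b_wing (a point): point on the turning axis of the fastener, at the height to grip: the black wing is 50 long (this point's y axis, turning with it) x 14 thick (x axis) mm; its top is 13 mm above this point, the disc under it 20 mm below, the panel's face 28 mm below.
- gauge: steel plug gauge, 110 mm long, 0.18 kg; origin: the centre of its tip, z up along it. From the tip: plug of 22 mm diameter and 50 mm length (its first 3 mm taper to 17 mm), flange 36 mm across, 4 mm thick, then a square handle 18 x 18 mm, 56 mm long (54 to 110 mm from the tip), faces along x and y. At the start it hangs upright by its flange in the hole of the bay floor, tip 35 mm above the bench.
- tray: grey open tray for rejects, fixed, 120 (x) x 270 (y) x 22 (z) mm, walls and floor 4 mm; origin at the centre of its underside.
- boss_1a: aluminium block 60 (x) x 40 (y) x 45 (z) mm, 0.2 kg, a round bore straight down its middle; origin: centre of the underside, z up. A good bore (25 mm) lets the 22 mm gauge drop through, a tight one (19 mm) stops it at the mouth. Of the a and b of one place at most one is there (the other is None), and either may be good or tight. The boss of the row nearest the housing.
- boss_1b: aluminium block 60 (x) x 40 (y) x 45 (z) mm, 0.2 kg, a round bore straight down its middle; origin: centre of the underside, z up. A good bore (25 mm) lets the 22 mm gauge drop through, a tight one (19 mm) stops it at the mouth. Of the a and b of one place at most one is there (the other is None), and either may be good or tight. The boss of the row nearest the housing.
- boss_2a: aluminium block 60 (x) x 40 (y) x 45 (z) mm, 0.2 kg, a round bore straight down its middle; origin: centre of the underside, z up. A good bore (25 mm) lets the 22 mm gauge drop through, a tight one (19 mm) stops it at the mouth. Of the a and b of one place at most one is there (the other is None), and either may be good or tight. The second boss of the row, counted from the housing.
- boss_2b: aluminium block 60 (x) x 40 (y) x 45 (z) mm, 0.2 kg, a round bore straight down its middle; origin: centre of the underside, z up. A good bore (25 mm) lets the 22 mm gauge drop through, a tight one (19 mm) stops it at the mouth. Of the a and b of one place at most one is there (the other is None), and either may be good or tight. The second boss of the row, counted from the housing.
- boss_3a: aluminium block 60 (x) x 40 (y) x 45 (z) mm, 0.2 kg, a round bore straight down its middle; origin: centre of the underside, z up. A good bore (25 mm) lets the 22 mm gauge drop through, a tight one (19 mm) stops it at the mouth. Of the a and b of one place at most one is there (the other is None), and either may be good or tight. The third from the housing (in some starts absent).
- boss_3b: aluminium block 60 (x) x 40 (y) x 45 (z) mm, 0.2 kg, a round bore straight down its middle; origin: centre of the underside, z up. A good bore (25 mm) lets the 22 mm gauge drop through, a tight one (19 mm) stops it at the mouth. Of the a and b of one place at most one is there (the other is None), and either may be good or tight. The third from the housing (in some starts absent).
- beaker: glass beaker, 68 mm across, 85 mm tall; bystander; origin at the centre of its underside
- flask: conical glass flask, 84 mm across, 130 mm tall; bystander; origin at the centre of its underside
- wash_bottle: white plastic wash bottle, 64 mm across, 180 mm tall with its spout; bystander; origin at the centre of its underside
- jar: brown glass jar, 64 mm across, 80 mm tall; bystander; origin at the centre of its underside
- spatula: flat steel spatula strip 180 mm long lying on the bench; bystander
- marker: black marker pen 130 mm long lying on the bench (may be absent); bystander

How it is judged (in metres and radians):
On the way, in this order (a step that is already met when the one before it is completed fails the run):
1. both fasteners are turned to unlocked (beyond 1.25 rad) with the panel still shut (value of joint each of fastener_a, fastener_b above 1.25 rad and value of joint panel below 0.1 rad), for 0.1 s.
2. the panel is swung open beyond 1.2 rad (value of joint panel above 1.2 rad), for 0.2 s.
3. the gauge, upright, is tried in the boss that is number 1 from the housing: its tip goes more than 25 mm down a good bore, or presses on the mouth of a tight one (((z of gauge in the frame of boss_1a between -0.02 and 0.02 m and horizontal distance between gauge and boss_1a below 0.008 m and angle between the z axis of gauge and the z axis of boss_1a, either way round below 0.2 rad) or (z of gauge in the frame of boss_1b between 0.03 and 0.05 m and horizontal distance between gauge and boss_1b below 0.01 m and contact force between gauge and boss_1b above 0.5 N and angle between the z axis of gauge and the z axis of boss_1b, either way round below 0.2 rad))), for 0.1 s.
4. the gauge, upright, is tried in the boss that is number 2 from the housing: its tip goes more than 25 mm down a good bore, or presses on the mouth of a tight one (((z of gauge in the frame of boss_2a between 0.03 and 0.05 m and horizontal distance between gauge and boss_2a below 0.01 m and contact force between gauge and boss_2a above 0.5 N and angle between the z axis of gauge and the z axis of boss_2a, either way round below 0.2 rad) or (z of gauge in the frame of boss_2b between -0.02 and 0.02 m and horizontal distance between gauge and boss_2b below 0.008 m and angle between the z axis of gauge and the z axis of boss_2b, either way round below 0.2 rad))), for 0.1 s.
5. the gauge, upright, is tried in the boss that is number 3 from the housing: its tip goes more than 25 mm down a good bore, or presses on the mouth of a tight one (((z of gauge in the frame of boss_3a between -0.02 and 0.02 m and horizontal distance between gauge and boss_3a below 0.008 m and angle between the z axis of gauge and the z axis of boss_3a, either way round below 0.2 rad) or (z of gauge in the frame of boss_3b between 0.03 and 0.05 m and horizontal distance between gauge and boss_3b below 0.01 m and contact force between gauge and boss_3b above 0.5 N and angle between the z axis of gauge and the z axis of boss_3b, either way round below 0.2 rad))), for 0.1 s.
At the end, for the whole second after the job is handed in: the panel is open beyond 1.2 rad; the gauge hangs upright in its hole in the bay floor, flange down to within 6 mm; every boss whose bore takes the gauge stands upright on the bay floor inside the housing and every boss whose bore stops it stands upright on the floor of the tray; all at rest (value of joint panel above 1.2 rad and horizontal distance between gauge and gauge_seat below 0.008 m and z of gauge in the frame of housing between 0.029 and 0.041 m and angle between gauge's own z axis and vertical below 0.1 rad and linear speed of each of gauge, boss_1a, boss_2b, boss_3a, boss_1b, boss_2a, boss_3b below 0.02 m/s and x of boss_1a in the frame of housing between -0.125 and 0.125 m and y of boss_1a in the frame of housing between -0.105 and 0.105 m and z of boss_1a in the frame of housing between 0.08 and 0.092 m and angle between each of boss_1a, boss_2b, boss_3a, boss_1b, boss_2a, boss_3b's own z axis and vertical below 0.2 rad and x of boss_2b in the frame of housing between -0.125 and 0.125 m and y of boss_2b in the frame of housing between -0.105 and 0.105 m and z of boss_2b in the frame of housing between 0.08 and 0.092 m and x of boss_3a in the frame of housing between -0.125 and 0.125 m and y of boss_3a in the frame of housing between -0.105 and 0.105 m and z of boss_3a in the frame of housing between 0.08 and 0.092 m and x of boss_1b in the frame of tray between -0.056 and 0.056 m and y of boss_1b in the frame of tray between -0.131 and 0.131 m and z of boss_1b in the frame of tray between 0 and 0.012 m and x of boss_2a in the frame of tray between -0.056 and 0.056 m and y of boss_2a in the frame of tray between -0.131 and 0.131 m and z of boss_2a in the frame of tray between 0 and 0.012 m and x of boss_3b in the frame of tray between -0.056 and 0.056 m and y of boss_3b in the frame of tray between -0.131 and 0.131 m and z of boss_3b in the frame of tray between 0 and 0.012 m); the robot touches nothing.
It fails at once if a bystander (beaker, flask, wash bottle, jar, spatula or marker) is moved more than 30 mm (distance of any of beaker, flask, wash_bottle, jar, spatula, marker from where it was at the start of the episode above 0.03 m).
Of boss_1a, boss_1b only 1 to 1 are there at a start; the rules pass over those that are not, and their reading is None.
Of boss_2a, boss_2b only 1 to 1 are there at a start; the rules pass over those that are not, and their reading is None.
Of boss_3a, boss_3b, marker only 1 to 1 are there at a start; the rules pass over those that are not, and their reading is None.
At some moment in a run one of boss_1a, boss_2b, boss_3a, boss_1b, boss_2a, boss_3b may be knocked a few centimetres aside while the robot is not near it.
It also fails if it takes over 210 s, if anything falls off the work surface, if the arm or the gripper's body presses on something with over 40 N, if the wrist force passes 120 N, or if a joint passes its speed limit or range.

## Working session

There is one attempt and no reset: what is moved stays moved. The work goes in short steps, Python scripts to look and compute and a shell command to move; the robot and the scene stay as the last step left them, time stands still between calls to the robot, and variables do not carry over. Pictures are saved under pics/ and viewed, about 12 in all and at most 16, crops included, and the job is handed in when it is done.

```bash
mkdir -p pics; cat > h.py <<'E'
import numpy as np, cv2
from plant import r
from scipy.spatial.transform import Rotation as R
def cam(n):
    i=r.camera_info(n); f=192/np.tan(np.radians(i['fovy'])/2)
    K=np.array([[f,0,i['cx']],[0,f,i['cy']],[0,0,1]]); return K,np.array(i['dist_coeffs'],float),np.array(i['camera_from_world'])
def cloud(n,depth,C=None):
    K,d,T=C or cam(n); v,u=np.mgrid[:384,:512]
    p=cv2.undistortPoints(np.stack([u,v],-1).reshape(-1,1,2).astype(np.float64),K,d).reshape(384,512,2)
    P=np.concatenate([p*depth[...,None],depth[...,None]],-1)
    W=(P-T[:3,3])@T[:3,:3]; W[depth<=0]=np.nan; return W
def proj(n,X,C=None):
    K,d,T=C or cam(n); X=np.atleast_2d(np.array(X,float))
    return cv2.projectPoints(X,cv2.Rodrigues(T[:3,:3])[0],T[:3,3],K,d)[0].reshape(-1,2)
def shot(n,name=None):
    C=cam(n); im,de=r.capture(n)
    if name: cv2.imwrite('pics/'+name+'.png',im)
    return im,cloud(n,de,C),C
def st():
    s=r.get_state(); print({k:np.round(s[k],4).tolist() for k in('time_s','joints','tcp_pos','eef_rot','contact_force','gripper_width')}); return s
E
cat > a.py <<'E'
from h import *
s=st()
for n in('top','scene'):
    im,W,C=shot(n,n+'0'); np.save(n+'0.npy',W); print(n,C[2].round(3).tolist(),C[0][0,0])
    for q in ['housing','panel','fastener_a','tray','boss_1a','beaker','flask','wash_bottle','jar','spatula','marker','panel_handle']:
        for m in r.masks_of(q,n)[:4]:
            if m['score']<.3: continue
            P=W[m['pixels']]; P=P[~np.isnan(P[:,0])]
            if len(P): print(q,round(m['score'],2),m['rect'],np.median(P,0).round(3),np.percentile(P,2,axis=0).round(3),np.percentile(P,98,axis=0).round(3))
E
python3 a.py
```

```text
{'time_s': 0.0, 'joints': [80.1629, 20.5915, 0.6333, -0.0199, -70.136, -16.5064], 'tcp_pos': [0.2993, 0.6044, 0.2256], 'eef_rot': [95.296, 89.9039, -111.0542], 'contact_force': [-0.7507, 0.5865, 0.0602], 'gripper_width': 0.0874}
top [[0.017, -1.0, 0.018, -0.002], [-0.997, -0.018, -0.071, 0.537], [0.072, -0.017, -0.997, 1.201], [0.0, 0.0, 0.0, 1.0]] 399.5057283302914
housing 0.86 [121.3, 128.8, 221.4, 239.6] [0.53  0.239 0.157] [0.398 0.123 0.08 ] [0.666 0.358 0.196]
panel 0.79 [121.6, 126.6, 214.7, 234.6] [0.531 0.243 0.157] [0.399 0.13  0.153] [0.666 0.356 0.196]
fastener_a 0.59 [178.9, 211.3, 200.9, 222.8] [0.44  0.178 0.196] [0.426 0.155 0.162] [0.453 0.199 0.2  ]
fastener_a 0.45 [186.0, 146.0, 203.7, 160.6] [0.615 0.168 0.195] [0.604 0.144 0.162] [0.634 0.191 0.201]
tray 0.64 [253.3, 135.4, 343.3, 174.1] [ 0.646 -0.132  0.004] [ 0.585 -0.259 -0.001] [0.704 0.001 0.023]
boss_1a 0.68 [263.1, 195.5, 284.5, 220.2] [ 0.476 -0.056  0.044] [ 0.446 -0.081 -0.003] [ 0.508 -0.032  0.049]
boss_1a 0.64 [286.8, 241.6, 317.1, 264.9] [ 0.348 -0.128  0.084] [ 0.308 -0.175 -0.001] [ 0.381 -0.096 
[... 1858 characters left out ...]
 229.1] [ 0.484 -0.07   0.038] [ 0.448 -0.089  0.001] [ 0.513 -0.04   0.048]
beaker 0.95 [176.2, 194.0, 202.4, 229.9] [ 0.362 -0.146  0.079] [ 0.32  -0.169  0.   ] [ 0.384 -0.104  0.088]
flask 0.64 [141.9, 305.0, 172.1, 345.6] [ 0.52  -0.488  0.049] [ 0.49  -0.516  0.005] [ 0.544 -0.453  0.131]
jar 0.65 [313.3, 149.3, 318.8, 165.3] [0.626 0.158 0.183] [0.614 0.138 0.156] [0.637 0.187 0.198]
jar 0.49 [322.6, 112.5, 343.0, 123.2] [0.536 0.472 0.075] [0.507 0.456 0.056] [0.56  0.503 0.084]
spatula 0.43 [313.1, 149.7, 320.3, 165.3] [0.626 0.158 0.182] [0.615 0.138 0.157] [0.637 0.184 0.198]
panel_handle 0.88 [246.7, 105.3, 353.5, 182.4] [0.542 0.228 0.155] [0.402 0.123 0.15 ] [0.67  0.351 0.194]
```

```bash
python3 - <<'E'
import cv2,numpy as np
a=cv2.imread('pics/top0.png')[95:305,70:450]; b=cv2.imread('pics/scene0.png')[90:350,130:370]
cv2.imwrite('pics/v1.png',cv2.resize(a,None,fx=2.1,fy=2.1,interpolation=cv2.INTER_CUBIC))
cv2.imwrite('pics/v2.png',cv2.resize(b,None,fx=2.3,fy=2.3,interpolation=cv2.INTER_CUBIC))
E
```

```text
(no output)
```

View pics/v1.png

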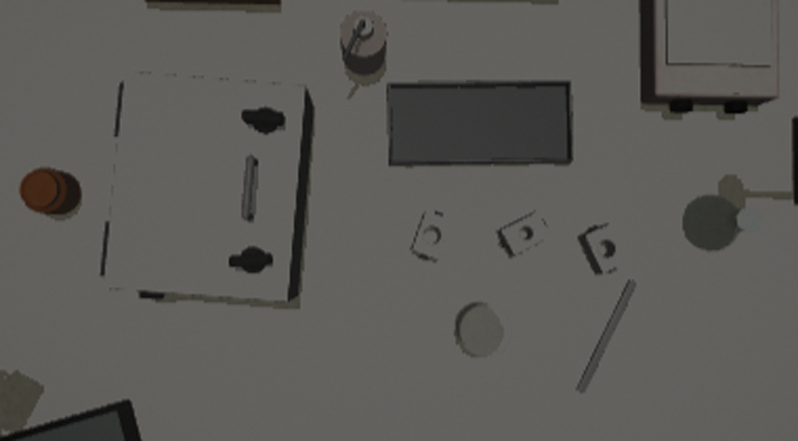

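View pics/v2.png

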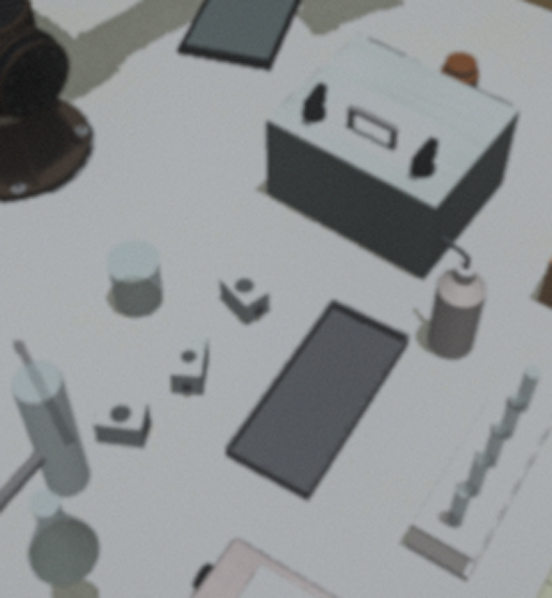

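```bash
cat > b.py <<'E'
from h import *
def rect(P):
    c,wh,a=cv2.minAreaRect((P[:,:2]*1000).astype(np.float32)); return np.round(c,1),np.round(wh,1),round(a,1)
for n in('top','scene'):
    W=np.load(n+'0.npy'); F=W.reshape(-1,3); F=F[~np.isnan(F[:,0])]
    b=lambda x0,x1,y0,y1,z0,z1:F[(F[:,0]>x0)&(F[:,0]<x1)&(F[:,1]>y0)&(F[:,1]<y1)&(F[:,2]>z0)&(F[:,2]<z1)]
    print(n); 
    P=b(.3,.7,.05,.42,.148,.164); print('panel',np.median(P[:,2]),rect(P))
    P=b(.3,.7,.05,.42,.182,.21); 
    for nm,Q in (('fa',P[(P[:,0]<.49)]),('fb',P[P[:,0]>.58]),('h',P[(P[:,0]>.5)&(P[:,0]<.57)])): print(nm,len(Q),rect(Q),Q[:,2].mean(),Q.mean(0).round(4))
    P=b(.55,.75,-.3,.03,.012,.03); print('tray',rect(P))
    for i,(x,y) in enumerate(((.48,-.06),(.475,-.2),(.465,-.318))):
        P=b(x-.05,x+.05,y-.05,y+.05,.038,.053); print('boss',i+1,len(P),rect(P),np.median(P[:,2]))
    P=b(.3,.9,-.6,-.0,.06,.4); 
    Q=np.unique((P/ .03).round().astype(int),axis=0)*.03
    for x,y in np.unique(Q[:,:2],axis=0): print((x.round(2),y.round(2)),Q[(Q[:,0]==x)&(Q[:,1]==y),2].max().round(2),end=' ')
    print()
E
python3 b.py
```

```text
top
panel 0.15673924846708 (array([533.4, 245.6]), array([241.7, 280.5]), 86.6)
fa 108 (array([439.2, 177.6]), array([13.9, 49.1]), 4.8) 0.19720221139368246 [0.4392 0.178  0.1972]
fb 116 (array([618.7, 167.5]), array([50.3, 14.3]), 87.2) 0.19594856808427183 [0.6177 0.167  0.1959]
h 102 (array([534.8, 182.6]), array([ 9.8, 66.5]), 86.0) 0.19519909965254978 [0.5347 0.1823 0.1952]
tray (array([ 659.2, -118.4]), array([151. , 289.9]), 1.2)
boss 1 216 (array([477.6, -57.5]), array([39.8, 59.7]), 71.0) 0.04508221205637342
boss 2 242 (array([ 483.2, -191.6]), array([40.2, 60.9]), 29.4) 0.04478272595094862
boss 3 227 (array([ 462.6, -306.1]), array([60.1, 41.1]), 26.6) 0.04432967379872408
(np.float64(0.3), np.float64(-0.15)) 0.09 (np.float64(0.3), np.float64(-0.12)) 0.09 (np.float64(0.33), np.float64(-0.15)) 0.09 (np.float64(0.33), np.float64(-0.12)) 0.09 (np.float64(0.33), np.float64(-0.09)) 0.09 (np.float64(0.36), np.float64(-0.18)) 0.09 (np.float64(0.36), np.float64(-0.15)) 0.09 (np.float64(0.36), np.float64(-0.12)) 0.09 (np.float64(0.36), np.float64(-0.09)) 0.09 (np.float64(0.39), np.flo
[... 7586 characters left out ...]
 np.float64(-0.21)) 0.15 (np.float64(0.87), np.float64(-0.18)) 0.15 (np.float64(0.87), np.float64(-0.15)) 0.15 (np.float64(0.87), np.float64(-0.12)) 0.15 (np.float64(0.87), np.float64(-0.09)) 0.15 (np.float64(0.87), np.float64(-0.06)) 0.15 (np.float64(0.87), np.float64(-0.03)) 0.15 (np.float64(0.9), np.float64(-0.27)) 0.06 (np.float64(0.9), np.float64(-0.24)) 0.15 (np.float64(0.9), np.float64(-0.21)) 0.15 (np.float64(0.9), np.float64(-0.18)) 0.15 (np.float64(0.9), np.float64(-0.15)) 0.15 (np.float64(0.9), np.float64(-0.12)) 0.15 (np.float64(0.9), np.float64(-0.09)) 0.15 (np.float64(0.9), np.float64(-0.06)) 0.15 (np.float64(0.9), np.float64(-0.03)) 0.15 (np.float64(0.9), np.float64(0.0)) 0.06
```

```bash
cat > go.py <<'E'
# usage: go.py x y z yaw [tilt]  -> rows needed. yaw = heading of jaw axis (mod 180, nearest); lengths mm. tilt = rot about world housing-x axis (deg)
import sys
from h import *
def need(x,y,z,yaw,tilt=0,ax=-3.3,exact=False):
    s=r.get_state(); p=np.array(s['tcp_pos']); M=R.from_euler('xyz',s['eef_rot'],degrees=True)
    best=None
    for k in ((0,) if exact else (0,180)):
        a=np.radians(yaw+k); X=np.array([0,0,-1.]);Y=np.array([np.cos(a),np.sin(a),0]);Z=np.cross(X,Y)
        T=R.from_rotvec(np.radians(tilt)*np.array([np.cos(np.radians(ax)),np.sin(np.radians(ax)),0]))*R.from_matrix(np.stack([X,Y,Z],1))
        v=(M.inv()*T).as_rotvec()
        if best is None or np.linalg.norm(v)<np.linalg.norm(best[0]): best=(v,T)
    v,T=best; D=np.array([x,y,z])/1000-p
    n=int(np.ceil(np.linalg.norm(v)/.149)); d=T.inv().apply(D)*100; m=int(np.ceil(max(np.linalg.norm(d)/4.95,np.abs(d).max()/4.95)))
    print('tcp',(p*1000).round(1),'jawyaw',np.degrees(np.arctan2(*M.apply([0,1,0])[1::-1])).round(1),'down',M.apply([1,0,0]).round(3),'w',round(s['gripper_width']*1000,1),'F',np.round(s['contact_force'],1),'j',np.round(s['joints'],0),'t',round(s['time_s'],1))
    print('turn',v.round(3),'deg',np.degrees(np.linalg.norm(v)).round(1),f'= {n} x',(v/max(n,1)).round(4)); print('shift after turn, cm',d.round(2),f'= {m} x',(d/max(m,1)).round(2)); return v,d
if __name__=='__main__':
    need(*map(float,sys.argv[1:]))
E
python3 go.py 439 178 300 4.8; python3 -c "
from h import *
T=cam('wrist')[2]; s=r.get_state(); M=R.from_euler('xyz',s['eef_rot'],degrees=True)
c=-T[:3,:3].T@T[:3,3]; print('cam in tool',M.inv().apply(c-s['tcp_pos']).round(3),'axes',M.inv().apply(T[:3,:3]).round(3).tolist())"
```

```text
tcp [299.5 604.9 226.6] jawyaw -116.3 down [-0.  0. -1.] w 87.6 F [ 0.3 -0.1 -0. ] j [ 80.  21.   1.  -0. -70. -17.] t 1.3
turn [ 1.027  0.    -0.   ] deg 58.9 = 7 x [ 0.1467  0.     -0.    ]
shift after turn, cm [ -7.34 -10.32 -43.7 ] = 10 x [-0.73 -1.03 -4.37]
cam in tool [-0.158 -0.001 -0.078] axes [[-0.001, 1.0, -0.0], [-0.285, -0.0, 0.959], [0.959, 0.001, 0.285]]
```

```bash
python3 -m creep '[[0.1467,0,0,-0.9,0,0,100],[0.1467,0,0,-0.9,0,0,100],[0.1467,0,0,-0.9,0,0,100],[0.1467,0,0,-0.9,0,0,100],[0.1467,0,0,-0.9,0,0,100],[0.1467,0,0,-0.9,0,0,100],[0.1467,0,0,-0.9,0,0,100]]' && python3 -m creep '[[0,0,0,-0.1,-1,-4.4,40],[0,0,0,-0.1,-1,-4.4,40],[0,0,0,-0.1,-1,-4.4,40],[0,0,0,-0.1,-1,-4.4,40],[0,0,0,-0.1,-1,-4.4,40]]' && python3 -m creep '[[0,0,0,-0.1,-1,-4.4,40],[0,0,0,-0.1,-1,-4.4,40],[0,0,0,-0.1,-1,-4.4,40],[0,0,0,-0.1,-1,-4.4,40],[0,0,0,-0.1,-1,-4.1,40],[0,0,0,0,0,0,40],[0,0,0,0,0,0,40]]'; python3 go.py 439 178 185 4.8
cat > w.py <<'E'
from h import *; import sys
im,W,C=shot('wrist',sys.argv[1] if len(sys.argv)>1 else 'w')
np.save('w.npy',W)
F=W.reshape(-1,3); F=F[~np.isnan(F[:,0])]; P=F[(F[:,2]>.19)&(F[:,2]<.203)&(F[:,1]<.25)&(F[:,1]>.1)&(F[:,0]>.38)&(F[:,0]<.68)]
from scipy.cluster.hierarchy import fcluster,linkage
Q=P[np.random.default_rng(0).permutation(len(P))[:1500]]
if len(Q)>5:
  L=fcluster(linkage(Q[:,:2],'single'),.012,'distance')
  for l in np.unique(L):
    q=Q[L==l]
    if len(q)>20: print(len(q),cv2.minAreaRect((q[:,:2]*1000).astype(np.float32)),q[:,2].mean().round(4))
Z=F[(F[:,2]>.15)&(F[:,2]<.162)]; print('panel z',np.median(Z[:,2]) if len(Z) else None)
E
python3 w.py w1
```

```text
time_s: 2.0
tcp_pos: [0.2995, 0.6048, 0.2899]
eef_rot: [77.2, 90.0, 171.6]
contact_force: [0.2, -0.3, 0.6]
gripper_width: 0.0876
time_s: 2.5
tcp_pos: [0.3681, 0.3881, 0.2948]
eef_rot: [-35.2, 90.0, 59.6]
contact_force: [0.6, 0.6, 0.7]
gripper_width: 0.0529
time_s: 3.2
tcp_pos: [0.4362, 0.177, 0.2999]
eef_rot: [-43.2, 89.9, 51.5]
contact_force: [-0.4, 0.0, -0.3]
gripper_width: 0.0349
tcp [436.2 177.  299.9] jawyaw -175.3 down [ 0.001  0.001 -1.   ] w 34.9 F [-0.4  0.  -0.3] j [ 46.  -2. -17.  -0. -75. -41.] t 3.2
turn [-0.002  0.001  0.001] deg 0.1 = 1 x [-0.0021  0.0007  0.0006]
shift after turn, cm [11.49 -0.29  0.08] = 3 x [ 3.83 -0.1   0.03]
455 ((440.7940673828125, 177.86529541015625), (13.63076114654541, 50.23017501831055), 4.129646301269531) 0.1971
558 ((619.959716796875, 166.84133911132812), (49.43695831298828, 14.556402206420898), 87.7779541015625) 0.1961
487 ((531.318359375, 182.20835876464844), (9.983757972717285, 79.59893798828125), 86.5184097290039) 0.1952
panel z 0.15655183675875228
```

View pics/w1.png

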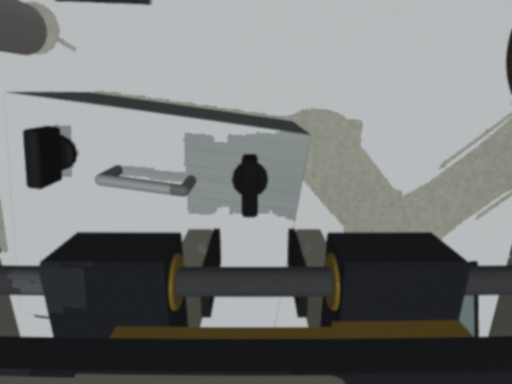

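```bash
python3 -m creep '[[0,0,0,4.4,-0.22,0.03,40],[0,0,0,4.3,-0.22,0.03,40],[0,0,0,4.3,0,0,40],[0,0,0,0,0,0,40],[0,0,0,0,0,0,40]]' && python3 go.py 440.5 177.8 169 4.3 && python3 -m creep '[[0,0,0,0,0,0,0],[0,0,0,0,0,0,0],[0,0,0,0,0,0,0],[0,0,0,0,0,0,0],[0,0,0,0,0,0,0]]' 15
```

```text
time_s: 3.75
tcp_pos: [0.4398, 0.1796, 0.1688]
eef_rot: [136.0, 89.8, -129.1]
contact_force: [-0.4, 0.2, -0.2]
gripper_width: 0.0352
tcp [439.8 179.6 168.8] jawyaw -175.1 down [-0.002 -0.002 -1.   ] w 35.2 F [-0.4  0.2 -0.2] j [ 46.   4. -28.   0. -57. -41.] t 3.8
turn [ 0.011 -0.002 -0.002] deg 0.6 = 1 x [ 0.0109 -0.0019 -0.0018]
shift after turn, cm [-0.02 -0.06 -0.18] = 1 x [-0.02 -0.06 -0.18]
time_s: 4.25
tcp_pos: [0.4402, 0.1791, 0.1699]
eef_rot: [-21.8, 89.9, 73.0]
contact_force: [-2.0, 2.8, 1.2]
gripper_width: 0.0138
```

```bash
python3 -m creep '[[-0.144,0,0,0,0,0,0],[-0.144,0,0,0,0,0,0],[-0.144,0,0,0,0,0,0],[-0.144,0,0,0,0,0,0],[-0.144,0,0,0,0,0,0]]' && python3 -m creep '[[-0.144,0,0,0,0,0,0],[-0.144,0,0,0,0,0,0],[-0.144,0,0,0,0,0,0],[-0.144,0,0,0,0,0,0],[-0.144,0,0,0,0,0,0],[0,0,0,0,0,0,0]]' && python3 -m creep '[[0,0,0,0,0,0,35],[0,0,0,0,0,0,35],[0,0,0,0,0,0,35],[0,0,0,-4,0,0,40],[0,0,0,-4,0,0,40],[0,0,0,-4,0,0,40],[0,0,0,0,0,0,40]]'; python3 go.py 619.5 167 300 -2.5; python3 w.py
```

```text
time_s: 4.75
tcp_pos: [0.4392, 0.1785, 0.1693]
eef_rot: [48.1, 89.9, -175.6]
contact_force: [-5.1, 2.4, 1.2]
gripper_width: 0.0137
time_s: 5.35
tcp_pos: [0.4388, 0.1776, 0.169]
eef_rot: [35.1, 89.8, -147.5]
contact_force: [-5.6, -2.1, 1.9]
gripper_width: 0.0141
time_s: 6.05
tcp_pos: [0.4429, 0.1802, 0.2955]
eef_rot: [-144.6, 89.4, 32.7]
contact_force: [0.0, -0.2, -0.4]
gripper_width: 0.0348
tcp [442.9 180.2 295.5] jawyaw -92.7 down [ 0.008  0.005 -1.   ] w 34.8 F [ 0.  -0.2 -0.4] j [ 46.  -1. -17.   0. -74.  41.] t 6.0
turn [ 1.567 -0.002  0.011] deg 89.8 = 11 x [ 0.1425 -0.0002  0.001 ]
shift after turn, cm [ -0.45 -17.7   -0.55] = 4 x [-0.11 -4.43 -0.14]
602 ((441.31927490234375, 177.64859008789062), (13.262896537780762, 49.29759979248047), 87.15744018554688) 0.1972
898 ((531.3118896484375, 182.5133056640625), (9.90017032623291, 78.77410125732422), 86.72723388671875) 0.1955
panel z 0.15660362574973635
```

```bash
python3 -m creep '[[0.1425,0,0,0,0,0,40],[0.1425,0,0,0,0,0,40],[0.1425,0,0,0,0,0,40],[0.1425,0,0,0,0,0,40],[0.1425,0,0,0,0,0,40],[0.1425,0,0,0,0,0,40],[0.1425,0,0,0,0,0,40],[0.1425,0,0,0,0,0,40]]' && python3 -m creep '[[0.1425,0,0,0,0,0,40],[0.1425,0,0,0,0,0,40],[0.1425,0,0,0,0,0,40],[0,0,0,0,-4.43,-0.1,40],[0,0,0,0,-4.43,-0.1,40],[0,0,0,0,-4.43,-0.1,40],[0,0,0,0,-4.43,-0.1,40],[0,0,0,0,0,0,40]]';python3 -m creep '[[0,0,0,0,0,0,40],[0,0,0,0,0,0,40]]' ; python3 go.py 619.5 167 169 -2.5; python3 w.py
```

```text
time_s: 6.9
tcp_pos: [0.44, 0.1786, 0.2886]
eef_rot: [106.8, 89.9, -141.6]
contact_force: [0.4, -0.6, 0.1]
gripper_width: 0.0347
time_s: 7.7
tcp_pos: [0.6206, 0.1663, 0.2852]
eef_rot: [129.7, 89.7, -142.9]
contact_force: [-0.9, 0.0, -0.4]
gripper_width: 0.0354
time_s: 7.9
tcp_pos: [0.6164, 0.167, 0.2889]
eef_rot: [116.8, 89.9, -155.8]
contact_force: [-0.6, 0.1, -0.3]
gripper_width: 0.0352
tcp [616.4 167.  288.9] jawyaw 177.5 down [-0.001 -0.    -1.   ] w 35.2 F [-0.6  0.1 -0.3] j [ 33.  15.   1.  -0. -76. -35.] t 7.9
turn [-0.    -0.    -0.001] deg 0.1 = 1 x [-0.0001 -0.0005 -0.0009]
shift after turn, cm [ 1.199e+01 -3.000e-01  1.000e-02] = 3 x [ 4.  -0.1  0. ]
467 ((621.03564453125, 166.57522583007812), (49.28205108642578, 13.134864807128906), 87.64988708496094) 0.1972
495 ((441.3832702636719, 177.3127899169922), (14.224260330200195, 50.27920913696289), 87.73135375976562) 0.1967
538 ((532.37890625, 182.12359619140625), (9.943374633789062, 77.85441589355469), 86.68511962890625) 0.1952
panel z 0.1566197944123795
```

```bash
python3 -m creep '[[0,0,0,4,-0.17,0,40],[0,0,0,4,-0.17,0,40],[0,0,0,4,0,0,40],[0,0,0,0,0,0,40],[0,0,0,0,0,0,0],[0,0,0,0,0,0,0],[0,0,0,0,0,0,0],[0,0,0,0,0,0,0]]' && python3 -m creep '[[0,0,0,0,0,0,0],[-0.141,0,0,0,0,0,0],[-0.141,0,0,0,0,0,0],[-0.141,0,0,0,0,0,0],[-0.141,0,0,0,0,0,0],[-0.141,0,0,0,0,0,0],[-0.141,0,0,0,0,0,0]]' && python3 -m creep '[[-0.141,0,0,0,0,0,0],[-0.141,0,0,0,0,0,0],[-0.141,0,0,0,0,0,0],[-0.141,0,0,0,0,0,0],[-0.141,0,0,0,0,0,0],[0,0,0,0,0,0,0]]' && python3 -m creep '[[0,0,0,0,0,0,35],[0,0,0,0,0,0,35],[0,0,0,0,0,0,35],[0,0,0,-4,0,0,40],[0,0,0,-4,0,0,40],[0,0,0,-4,0,0,40],[0,0,0,0,0,0,40],[0,0,0,0,0,0,40]]'; python3 go.py 531.5 182.3 300 86.6; python3 w.py
```

```text
time_s: 8.75
tcp_pos: [0.62, 0.1673, 0.1707]
eef_rot: [-16.6, 89.9, 71.0]
contact_force: [-3.6, 1.5, 1.1]
gripper_width: 0.0141
time_s: 9.45
tcp_pos: [0.6196, 0.1671, 0.1699]
eef_rot: [32.3, 89.9, 168.6]
contact_force: [-5.9, 1.2, 3.7]
gripper_width: 0.0136
time_s: 10.05
tcp_pos: [0.6195, 0.1668, 0.1699]
eef_rot: [13.1, 89.9, -170.2]
contact_force: [-5.3, 1.0, 4.0]
gripper_width: 0.0143
time_s: 10.85
tcp_pos: [0.621, 0.1672, 0.2907]
eef_rot: [-142.7, 89.8, 33.6]
contact_force: [-0.3, 0.4, -0.9]
gripper_width: 0.0352
tcp [621.  167.2 290.7] jawyaw -93.6 down [ 0.002  0.002 -1.   ] w 35.2 F [-0.3  0.4 -0.9] j [ 32.  16.   2.  -0. -76.  54.] t 10.8
turn [-0.004 -0.002  0.002] deg 0.3 = 1 x [-0.0041 -0.0022  0.0017]
shift after turn, cm [-0.93 -0.98  9.02] = 2 x [-0.46 -0.49  4.51]
312 ((509.6492004394531, 183.62066650390625), (9.282493591308594, 32.337730407714844), 85.724609375) 0.1955
198 ((563.319580078125, 180.59678649902344), (8.731575965881348, 16.263700485229492), 85.73532104492188) 0.195
990 ((620.9640502929688, 167.09661865234375), (13.750168800354004, 49.2532844543457), 86.0909423828125) 0.1971
panel z 0.15656392068299463
```

```bash
python3 -m creep '[[0,0,0,-0.4,-0.49,4.45,40],[0,0,0,-0.4,-0.49,4.45,40],[0,0,0,4.2,0,0,40],[0,0,0,4.2,0,0,40],[0,0,0,3.6,0,0,40],[0,0,0,0,0,0,40],[0,0,0,0,0,0,40]]' && python3 go.py 532 182.3 173 86.6; python3 - <<'E'
import numpy as np
def pose(th,k=.45):
    a=k*th; v=178*np.cos(th)-41*np.sin(th); z=150.5+178*np.sin(th)+41*np.cos(th)
    tx=np.array([-np.sin(a),-np.cos(a)]); ty=np.array([-np.cos(a),np.sin(a)]) # (y,z): finger dir, jaw dir
    return np.array([-v,z])+19*tx,tx,ty
s=np.radians(4.8)
for i in range(17):
    p,tx,ty=pose(i*s); q,_,_=pose((i+1)*s); d=(q-p)/10
    print(i+1,round(.45*s,4),round(d@tx,2),round(d@ty,2))
E
```

```text
time_s: 11.6
tcp_pos: [0.5323, 0.182, 0.1773]
eef_rot: [57.8, 89.9, -125.8]
contact_force: [1.0, 1.0, 1.4]
gripper_width: 0.0353
tcp [532.3 182.  177.3] jawyaw -93.6 down [-0.001 -0.002 -1.   ] w 35.3 F [1.  1.  1.4] j [ 39.  12. -18.   0. -60.  48.] t 11.6
turn [-0.004  0.001 -0.002] deg 0.2 = 1 x [-0.0036  0.0013 -0.0021]
shift after turn, cm [ 0.43 -0.03  0.03] = 1 x [ 0.43 -0.03  0.03]
1 0.0377 -1.48 -0.33
2 0.0377 -1.46 -0.4
3 0.0377 -1.43 -0.47
4 0.0377 -1.41 -0.53
5 0.0377 -1.38 -0.6
6 0.0377 -1.34 -0.66
7 0.0377 -1.31 -0.72
8 0.0377 -1.27 -0.78
9 0.0377 -1.23 -0.84
10 0.0377 -1.19 -0.89
11 0.0377 -1.14 -0.95
12 0.0377 -1.09 -1.0
13 0.0377 -1.04 -1.05
14 0.0377 -0.99 -1.09
15 0.0377 -0.94 -1.14
16 0.0377 -0.88 -1.18
17 0.0377 -0.82 -1.22
```

```bash
python3 -m creep '[[0,0,0,0.4,0,0,40],[0,0,0,0,0,0,0],[0,0,0,0,0,0,0],[0,0,0,0,0,0,0],[0,0,0,0,0,0,0],[0,0,0,0,0,0,0]]' 20 && python3 -m creep '[[0,0,0.0377,-1.48,-0.33,0,0],[0,0,0.0377,-1.46,-0.4,0,0],[0,0,0.0377,-1.43,-0.47,0,0],[0,0,0.0377,-1.41,-0.53,0,0],[0,0,0.0377,-1.38,-0.6,0,0],[0,0,0.0377,-1.34,-0.66,0,0],[0,0,0.0377,-1.31,-0.72,0,0],[0,0,0,0,0,0,0]]'; python3 go.py 540 250 280 86.6 -15
```

```text
time_s: 12.2
tcp_pos: [0.5325, 0.182, 0.1741]
eef_rot: [146.2, 90.0, -37.5]
contact_force: [0.2, -3.3, 2.9]
gripper_width: 0.0091
time_s: 13.0
tcp_pos: [0.5353, 0.2292, 0.2668]
eef_rot: [89.9, 74.6, -93.7]
contact_force: [-2.7, -6.0, 7.3]
gripper_width: 0.0091
tcp [535.3 229.2 266.8] jawyaw -93.6 down [-0.017 -0.265 -0.964] w 9.1 F [-2.7 -6.   7.3] j [ 49.  16.  -6.   9. -80.  35.] t 13.0
turn [-0.003  0.002 -0.007] deg 0.4 = 1 x [-0.0028  0.0017 -0.007 ]
shift after turn, cm [-1.82 -1.69 -0.35] = 1 x [-1.82 -1.69 -0.35]
```

Opening well, with force about 10 N. I'll continue the swing.

```bash
python3 -m creep '[[0,0,0.0377,-1.27,-0.78,0,0],[0,0,0.0377,-1.23,-0.84,0,0],[0,0,0.0377,-1.19,-0.89,0,0],[0,0,0.0377,-1.14,-0.95,0,0],[0,0,0.0377,-1.09,-1.0,0,0],[0,0,0,0,0,0,0]]' && python3 -m creep '[[0,0,0.0377,-1.04,-1.05,0,0],[0,0,0.0377,-0.99,-1.09,0,0],[0,0,0.0377,-0.94,-1.14,0,0],[0,0,0.0377,-0.88,-1.18,0,0],[0,0,0.0377,-0.82,-1.22,0,0],[0,0,0,0,0,0,0],[0,0,0,0,0,0,0]]'; python3 - <<'E'
from h import *
st()
im,W,C=shot('scene','s1'); cv2.imwrite('pics/s1c.png',cv2.resize(im[40:260,130:420],None,fx=2.3,fy=2.3))
E
```

```text
time_s: 13.6
tcp_pos: [0.539, 0.2904, 0.3085]
eef_rot: [90.0, 63.7, -93.6]
contact_force: [-5.3, -2.4, 14.1]
gripper_width: 0.0091
time_s: 14.3
tcp_pos: [0.5436, 0.3637, 0.3211]
eef_rot: [90.2, 53.3, -93.4]
contact_force: [-4.8, 4.4, 14.6]
gripper_width: 0.0087
{'time_s': 14.3, 'joints': [59.7366, 33.2123, 16.9285, 16.4017, -106.6892, 26.7518], 'tcp_pos': [0.5436, 0.3637, 0.3211], 'eef_rot': [90.2015, 53.2747, -93.371], 'contact_force': [-4.7786, 4.3771, 14.5885], 'gripper_width': 0.0087}
```

View pics/s1c.png

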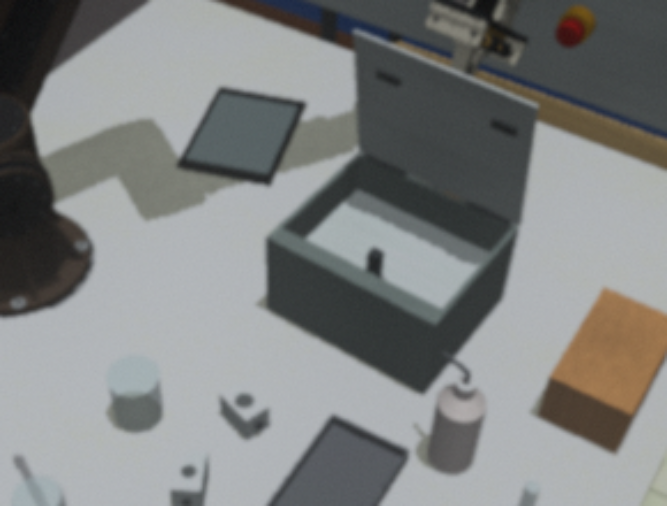

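```bash
python3 -m creep '[[0,0,0,0,0,0,15],[0,0,0,0,0,0,15],[0,0,0,-2,0,0,15],[0,0,0,-3,0,0,15],[0,0,0,-5,0,0,15],[0,0,0,-5,0,0,15],[0,0,0,0,0,0,15]]'; python3 go.py 540 250 480 86.6;  python3 - <<'E'
from h import *
im,W,C=shot('top','t1')
F=W.reshape(-1,3); F=F[~np.isnan(F[:,0])]
m=(F[:,2]>.082)&(F[:,2]<.089)&(F[:,0]>.4)&(F[:,0]<.66)&(F[:,1]>.13)&(F[:,1]<.36)
print('floor z',np.median(F[m,2]),F[m].min(0),F[m].max(0))
m=(F[:,2]>.135)&(F[:,2]<.16)&(F[:,0]>.49)&(F[:,0]<.57)&(F[:,1]>.16)&(F[:,1]<.24); P=F[m]; print('gauge top',len(P),cv2.minAreaRect((P[:,:2]*1000).astype(np.float32)),P[:,2].mean())
m=(F[:,2]>.30)&(F[:,0]>.42)&(F[:,0]<.66)&(F[:,1]>.3)&(F[:,1]<.5); print('panel top y',np.median(F[m],0),F[m].max(0))
for i,(x,y) in enumerate(((.48,-.06),(.475,-.2),(.465,-.318))):
    P=F[(abs(F[:,0]-x)<.06)&(abs(F[:,1]-y)<.06)&(abs(F[:,2]-.045)<.007)]; print('boss',i+1,len(P),cv2.minAreaRect((P[:,:2]*1000).astype(np.float32)))
E
```

```text
time_s: 15.05
tcp_pos: [0.5504, 0.4562, 0.4405]
eef_rot: [90.5, 53.7, -93.1]
contact_force: [0.8, -0.3, -0.6]
gripper_width: 0.013
tcp [550.4 456.2 440.5] jawyaw -93.7 down [-0.032 -0.591 -0.806] w 13.0 F [ 0.8 -0.3 -0.6] j [  62.   43.   48.   18. -128.   31.] t 15.1
turn [-0.004 -0.004 -0.633] deg 36.3 = 5 x [-0.0007 -0.0008 -0.1266]
shift after turn, cm [-3.95 20.64 -0.18] = 5 x [-0.79  4.13 -0.04]
floor z 0.08530384597314669 [0.40094366 0.13144624 0.08200335] [0.65997913 0.35952474 0.08899051]
gauge top 48 ((528.9913940429688, 196.6282958984375), (16.58873748779297, 18.101276397705078), 0.648761510848999) 0.14393987120135884
panel top y [0.54672466 0.36099639 0.36409934] [0.65999989 0.48054065 0.5807057 ]
boss 1 216 ((477.6817321777344, -57.65052795410156), (40.217506408691406, 59.88848114013672), 71.3019790649414)
boss 2 243 ((482.74371337890625, -191.40452575683594), (40.371524810791016, 60.15605926513672), 28.948333740234375)
boss 3 227 ((462.534423828125, -306.6029968261719), (59.92311096191406, 41.02195739746094), 25.76329231262207)
```

```bash
python3 -m creep '[[0,0,-0.1266,-2,0,0,30],[0,0,-0.1266,-2,0,0,30],[0,0,-0.1266,-1,0,0,30],[0,0,-0.1266,0,0,0,30],[0,0,-0.1266,0,0,0,30],[0,0,0,-0.5,4.5,0,30],[0,0,0,0,4.5,0,30],[0,0,0,0,4.5,0,30]]'; python3 -m creep '[[0,0,0,0,4.5,0,30],[0,0,0,0,4.5,0,30],[0,0,0,0,3.5,0,30],[0,0,0,0,0,0,30]]';  python3 go.py 532 197 260 176.6
```

```text
time_s: 15.9
tcp_pos: [0.5415, 0.3402, 0.4854]
eef_rot: [81.0, 89.5, -102.6]
contact_force: [0.9, 0.3, 0.2]
gripper_width: 0.0261
time_s: 16.3
tcp_pos: [0.5335, 0.2135, 0.4883]
eef_rot: [99.1, 89.6, -84.8]
contact_force: [-0.0, 0.2, -0.2]
gripper_width: 0.0263
tcp [533.5 213.5 488.3] jawyaw -93.8 down [ 0.001 -0.007 -1.   ] w 26.3 F [-0.   0.2 -0.2] j [ 42.   8.  17.   0. -99.  45.] t 16.3
turn [ 1.563 -0.006 -0.004] deg 89.6 = 11 x [ 0.1421 -0.0005 -0.0004]
shift after turn, cm [22.83  0.05 -1.66] = 5 x [ 4.57  0.01 -0.33]
```

```bash
python3 -m creep '[[0.142,0,0,0,0,0,40],[0.142,0,0,0,0,0,40],[0.142,0,0,0,0,0,40],[0.142,0,0,0,0,0,40],[0.142,0,0,0,0,0,40],[0.142,0,0,0,0,0,40],[0.142,0,0,0,0,0,40],[0.142,0,0,0,0,0,40]]' && python3 -m creep '[[0.142,0,0,0,0,0,40],[0.142,0,0,0,0,0,40],[0.142,0,0,0,0,0,40],[0,0,0,4.6,0,-0.33,40],[0,0,0,4.6,0,-0.33,40],[0,0,0,4.6,0,-0.33,40],[0,0,0,4.6,0,-0.33,40],[0,0,0,4.6,0,-0.33,40]]'; python3 -m creep '[[0,0,0,0,0,0,40],[0,0,0,0,0,0,40],[0,0,0,0,0,0,40]]'
cat > g.py <<'E'
from h import *
im,W,C=shot('wrist','wg')
F=W.reshape(-1,3); F=F[~np.isnan(F[:,0])]
P=F[(F[:,2]>.138)&(F[:,2]<.152)&(F[:,0]>.48)&(F[:,0]<.58)&(F[:,1]>.16)&(F[:,1]<.24)]; print('gauge top',len(P),cv2.minAreaRect((P[:,:2]*1000).astype(np.float32)) if len(P)>3 else '',P[:,2].mean())
m=(F[:,2]>.08)&(F[:,2]<.090)&(F[:,0]>.4)&(F[:,0]<.66)&(F[:,1]>.13)&(F[:,1]<.36); print('floor',np.median(F[m],0))
E
python3 g.py;  python3 go.py 532 197 106 176.6
```

```text
time_s: 17.1
tcp_pos: [0.534, 0.2181, 0.4859]
eef_rot: [142.0, 89.5, -107.0]
contact_force: [-0.4, 0.9, -0.1]
gripper_width: 0.0352
time_s: 17.9
tcp_pos: [0.5322, 0.1989, 0.2547]
eef_rot: [169.7, 89.5, -103.4]
contact_force: [1.1, 0.8, -0.1]
gripper_width: 0.0351
time_s: 18.2
tcp_pos: [0.5349, 0.2006, 0.2605]
eef_rot: [-151.6, 89.6, -64.7]
contact_force: [-1.3, -0.5, 0.6]
gripper_width: 0.035
gauge top 432 ((531.869873046875, 196.619140625), (18.561019897460938, 17.743629455566406), 82.94158172607422) 0.14456970587026988
floor [0.53366036 0.21866664 0.08510438]
tcp [534.9 200.8 260.5] jawyaw 176.9 down [ 0.003 -0.006 -1.   ] w 34.9 F [0.3 0.1 0.3] j [ 40.  10. -10.   0. -71. -44.] t 18.2
turn [ 0.005 -0.005  0.004] deg 0.5 = 1 x [ 0.0052 -0.0054  0.0035]
shift after turn, cm [15.45  0.27 -0.39] = 4 x [ 3.86  0.07 -0.1 ]
```

View pics/wg.png

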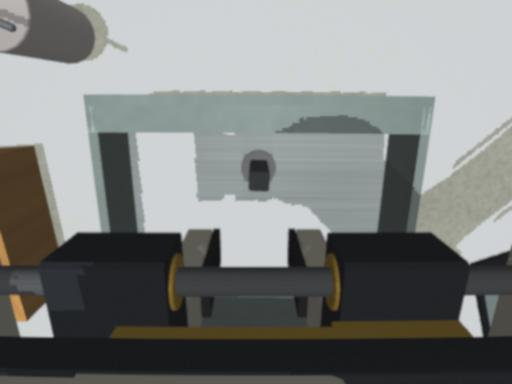

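```bash
python3 -m creep '[[0.004,-0.005,0.004,0,0,0,40],[0,0,0,4,0.15,-0.2,40],[0,0,0,4,0.15,-0.18,40],[0,0,0,4,0,0,40],[0,0,0,3.4,0,0,40],[0,0,0,0,0,0,40],[0,0,0,0,0,0,40]]'; python3 go.py 532 197 106 176.6;python3 go.py 532 197 106 176.6
```

```text
time_s: 18.95
tcp_pos: [0.5307, 0.1963, 0.1051]
eef_rot: [132.1, 89.8, -141.2]
contact_force: [0.4, 0.9, 1.0]
gripper_width: 0.0349
tcp [530.7 196.3 105.1] jawyaw 176.7 down [-0.003 -0.003 -1.   ] w 34.9 F [0.4 0.9 1. ] j [ 40.  17. -22.  -0. -51. -43.] t 18.9
turn [ 0.001 -0.003 -0.003] deg 0.3 = 1 x [ 0.0014 -0.0029 -0.0032]
shift after turn, cm [-0.09 -0.13  0.08] = 1 x [-0.09 -0.13  0.08]
tcp [530.7 196.3 105.1] jawyaw 176.7 down [-0.003 -0.003 -1.   ] w 34.9 F [0.4 0.9 1. ] j [ 40.  17. -22.  -0. -51. -43.] t 18.9
turn [ 0.001 -0.003 -0.003] deg 0.3 = 1 x [ 0.0014 -0.0029 -0.0032]
shift after turn, cm [-0.09 -0.13  0.08] = 1 x [-0.09 -0.13  0.08]
```

```bash
python3 -m creep '[[0,0,0,0,0,0,0],[0,0,0,0,0,0,0],[0,0,0,0,0,0,0],[0,0,0,0,0,0,0],[0,0,0,-2,0,0,0],[0,0,0,-4.5,0,0,0],[0,0,0,-4.5,0,0,0],[0,0,0,-4.5,0,0,0]]' 40 && python3 -m creep '[[0,0,0,-1.5,0,-1,0],[0,0,0,0,1,-4.5,0],[0,0,0,0,1,-4.5,0],[0,0,0,0,1,-4.5,0],[0,0,0,0,1,-4.2,0],[0,0,0,0,0,0,0],[0,0,0,0,0,0,0]]'; python3 go.py 478 -57.6 265 176.6
cat > bo.py <<'E'
# boss measure by wrist: bo.py x y ; also gauge tip if visible
from h import *; import sys
x,y=float(sys.argv[1])/1e3,float(sys.argv[2])/1e3
im,W,C=shot('wrist',sys.argv[3])
F=W.reshape(-1,3); F=F[~np.isnan(F[:,0])]
P=F[(abs(F[:,0]-x)<.055)&(abs(F[:,1]-y)<.055)&(abs(F[:,2]-.045)<.006)]
c,wh,a=cv2.minAreaRect((P[:,:2]*1000).astype(np.float32)); print('boss',len(P),np.round(c,1),np.round(wh,1),round(a,1),np.median(P[:,2]).round(4))
E
python3 bo.py 478 -57.6 wb1
```

```text
time_s: 19.75
tcp_pos: [0.5299, 0.1959, 0.2607]
eef_rot: [124.1, 89.7, -149.3]
contact_force: [1.2, 0.9, -2.4]
gripper_width: 0.0179
time_s: 20.45
tcp_pos: [0.4793, 0.0111, 0.275]
eef_rot: [124.2, 89.8, -149.2]
contact_force: [1.2, 0.0, -1.7]
gripper_width: 0.0177
tcp [479.3  11.1 275. ] jawyaw 176.5 down [-0.003 -0.002 -1.   ] w 17.7 F [ 1.2  0.  -1.7] j [ 25.   0. -18.   0. -72. -28.] t 20.4
turn [-0.001 -0.002 -0.003] deg 0.2 = 1 x [-0.0011 -0.0021 -0.0031]
shift after turn, cm [ 1.   -0.28 -6.87] = 2 x [ 0.5  -0.14 -3.43]
boss 1539 [479.7 -58.7] [40.4 60.2] 71.2 0.0451
```

View pics/wb1.png

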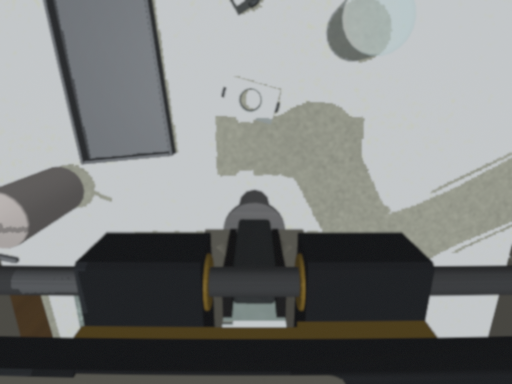

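```bash
cat > gh.py <<'E'
from h import *
# gauge in hand in tool frame (mm)
S=[r.get_state() for _ in range(1)][0]
im,W,C=shot('wrist')
M=R.from_euler('xyz',S['eef_rot'],degrees=True); F=W.reshape(-1,3); F=F[~np.isnan(F[:,0])]
T=M.inv().apply(F-S['tcp_pos'])*1000
P=T[(abs(T[:,1])<25)&(abs(T[:,2])<30)&(T[:,0]>5)&(T[:,0]<85)]
for lo,hi in((5,17),(17,23),(24,34),(34,44),(44,54),(54,64),(64,74)):
    q=P[(P[:,0]>=lo)&(P[:,0]<hi)]
    if len(q)>5: print(lo,hi,len(q),'y',np.percentile(q[:,1],[1,99]).round(1),'z',np.percentile(q[:,2],[1,20,99]).round(1))
    # circle fit
    if len(q)>20 and lo>23:
        A=np.c_[q[:,1:3],np.ones(len(q))]; s=np.linalg.lstsq(A,(q[:,1:3]**2).sum(1),rcond=None)[0]; print('   circ',(s[:2]/2).round(1))
print('x max',np.percentile(P[:,0],99.5))
E
python3 gh.py
```

```text
5 17 969 y [-17.2  15.4] z [-17.3 -13.   -2.2]
17 23 287 y [-17.3  15.7] z [-17.6 -15.8  -2. ]
34 44 6 y [-5.6  3.2] z [-10.5 -10.2  -9.4]
44 54 105 y [-9.3  7.6] z [-10.8 -10.   -5.6]
   circ [-0.9  0.2]
54 64 123 y [-10.8   8.7] z [-10.6 -10.   -2.7]
   circ [-0.9  0.3]
64 74 37 y [-11.    8.9] z [-10.3 -10.   -1.9]
   circ [-0.9  0.3]
x max 67.04733099634285
```

```bash
python3 -m creep '[[0,0,0,0,-0.19,-3.5,0],[0,0,0,0,-0.19,-3.5,0],[0,0,0,4.8,0,0,0],[0,0,0,4.8,0,0,0],[0,0,0,4.4,0,0,0],[0,0,0,0,0,0,0],[0,0,0,0,0,0,0]]' ; python3 gh.py; python3 go.py 479.7 -58.7 131 176.6;python3 bo.py 479.7 -58.7 wb1b; python3 go.py 479.7 -58.7 131 176.6
```

```text
time_s: 21.25
tcp_pos: [0.4795, -0.058, 0.1352]
eef_rot: [128.6, 89.6, -144.6]
contact_force: [1.0, 0.4, -0.4]
gripper_width: 0.0181
5 17 950 y [-17.1  15.5] z [-17.  -12.7  -2.2]
17 23 286 y [-17.4  15.1] z [-17.6 -15.9  -1.9]
34 44 8 y [-3.1  2.6] z [-10.6 -10.4  -9.6]
44 54 106 y [-10.    7.5] z [-10.6 -10.1  -5.4]
   circ [-0.9  0.1]
54 64 117 y [-10.8   9.2] z [-10.5  -9.9  -2.5]
   circ [-0.9  0.5]
64 74 42 y [-11.    8.5] z [-10.5  -9.9  -2.8]
   circ [-1.   0.4]
x max 67.20123877120929
tcp [480.6 -57.8 136.5] jawyaw 176.8 down [-0.002 -0.003 -1.   ] w 17.9 F [ 0.4 -0.5 -1.1] j [ 17.   7. -30.   0. -53. -20.] t 21.3
turn [ 0.003 -0.003 -0.002] deg 0.3 = 1 x [ 0.0027 -0.0033 -0.0021]
shift after turn, cm [ 0.55  0.08 -0.09] = 1 x [ 0.55  0.08 -0.09]
boss 2442 [479.4 -58.5] [40.5 60.2] 71.2 0.045
tcp [480.9 -57.7 137.1] jawyaw 176.7 down [-0.001 -0.003 -1.   ] w 17.8 F [ 1.2 -0.8 -1.4] j [ 17.   7. -30.   0. -53. -20.] t 21.4
turn [ 0.003 -0.003 -0.001] deg 0.2 = 1 x [ 0.0025 -0.0026 -0.0006]
shift after turn, cm [ 0.61  0.12 -0.1 ] = 1 x [ 0.61  0.12 -0.1 ]
```

```bash
python3 -m creep '[[0,-0.003,-0.001,1.5,0.12,-0.09,0],[0,0,0,0.5,0,0,0],[0,0,0,0.5,0,0,0],[0,0,0,0,0,0,0],[0,0,0,0,0,0,0]]';python3 -m creep '[[0,0,0,0.3,0,0,0],[0,0,0,0.3,0,0,0],[0,0,0,0,0,0,0]]'
```

```text
time_s: 21.85
tcp_pos: [0.4779, -0.0593, 0.1104]
eef_rot: [87.7, 89.9, 174.3]
contact_force: [0.5, 0.0, -1.2]
gripper_width: 0.0181
time_s: 22.15
tcp_pos: [0.4772, -0.0594, 0.1033]
eef_rot: [91.3, 89.8, 177.9]
contact_force: [-1.0, 0.6, -2.4]
gripper_width: 0.0182
```

```bash
python3 -m creep '[[0,0,0,0.7,0,0,0],[0,0,0,0.7,0,0,0],[0,0,0,0.6,0,0,0],[0,0,0,0,0,0,0],[0,0,0,0,0,0,0],[0,0,0,0,0,0,0]]'; python3 gh.py | grep -A1 circ; python3 bo.py 479.7 -58.7 wb1c
```

```text
time_s: 22.75
tcp_pos: [0.4774, -0.0594, 0.0838]
eef_rot: [90.0, 89.8, 176.7]
contact_force: [0.4, -0.3, -2.9]
gripper_width: 0.018
   circ [-2.  -2.8]
44 54 309 y [-24.7  24.7] z [-25.8 -23.4 -12.3]
   circ [  0.3 -21. ]
54 64 280 y [-24.4  24.5] z [-25.9 -23.2 -12.3]
   circ [-4.1 -4.2]
64 74 233 y [-24.4  24. ] z [-25.9 -23.4 -12.5]
   circ [  9.5 -54.4]
x max 84.76273372594937
boss 2652 [478.8 -60.1] [37.8 60.3] 71.7 0.045
```

```bash
python3 -m creep '[[0,0,0,-2,0,0,0],[0,0,0,-4.5,0,0,0],[0,0,0,-4.5,0,0,0],[0,0,0,-4,0,-1,0],[0,0,0,-4,-0.4,-2.6,0],[0,0,0,0,-0.5,-2.6,0],[0,0,0,0,0,0,0],[0,0,0,0,0,0,0]]'; python3 gh.py | grep -A1 circ; python3 bo.py 483 -191.5 wb2; python3 go.py 483 -191.5 131 176.6
```

```text
time_s: 23.65
tcp_pos: [0.4829, -0.1222, 0.2736]
eef_rot: [82.1, 89.8, 168.7]
contact_force: [0.1, -0.6, -2.4]
gripper_width: 0.018
   circ [-0.8  0.2]
54 64 118 y [-11.    9.2] z [-10.6 -10.   -2.2]
   circ [-0.9  0.3]
64 74 44 y [-10.3   8.5] z [-10.2  -9.6  -4.2]
   circ [-0.9  0.7]
x max 67.34035499272233
boss 1716 [ 484.8 -192.8] [40.1 60.3] 28.4 0.0451
tcp [ 482.9 -121.6  273.2] jawyaw 176.6 down [-0.004  0.    -1.   ] w 18.0 F [ 0.9 -0.2 -2.8] j [  8.   2. -17.  -0. -72. -12.] t 23.8
turn [ 0.001  0.    -0.004] deg 0.2 = 1 x [ 0.0009  0.0002 -0.0039]
shift after turn, cm [14.22 -0.43 -6.98] = 4 x [ 3.56 -0.11 -1.75]
```

```bash
python3 -m creep '[[0,0,-0.002,0,-0.23,-3.55,0],[0,0,0,0,-0.23,-3.55,0],[0,0,0,4.8,0,0,0],[0,0,0,4.8,0,0,0],[0,0,0,4.4,0,0,0],[0,0,0,0,0,0,0],[0,0,0,0,0,0,0]]' ; for i in 1 2 3; do python3 bo.py 484.8 -192.8 wb2b; python3 go.py 483.9 -193.1 131 176.6|head -1; done
```

```text
time_s: 24.45
tcp_pos: [0.4839, -0.1928, 0.1341]
eef_rot: [107.0, 89.8, -166.2]
contact_force: [1.3, 0.0, 0.3]
gripper_width: 0.0179
boss 2318 [ 484.6 -192.6] [40.1 60.5] 28.3 0.045
tcp [ 485.1 -192.9  135.6] jawyaw 176.7 down [ 0.001 -0.001 -1.   ] w 18.1 F [-0.1 -0.  -1.6] j [ -0.  11. -26.   0. -53.  -3.] t 24.5
boss 2317 [ 484.7 -192.4] [40.4 60.6] 28.5 0.045
tcp [ 485.6 -192.9  136.2] jawyaw 176.7 down [ 0.003 -0.001 -1.   ] w 17.9 F [ 0.1  0.7 -1.6] j [ -0.  11. -26.   0. -53.  -3.] t 24.6
boss 2332 [ 484.6 -192.6] [40.2 60.4] 28.5 0.0451
tcp [ 485.6 -192.9  136.3] jawyaw 176.7 down [ 0.003 -0.001 -1.   ] w 17.9 F [-0.4 -0.4 -2.4] j [ -0.  11. -26.   0. -53.  -3.] t 24.6
```

```bash
python3 -m creep '[[0,0,0,1.2,0.11,0,0],[0,0,0,0.4,0,0,0],[0,0,0,0,0,0,0],[0,0,0,0,0,0,0],[0,0,0,0,0,0,0]]';python3 -m creep '[[0,0,0,0.3,0,0,0],[0,0,0,0.3,0,0,0],[0,0,0,0,0,0,0],[0,0,0,0,0,0,0]]'
```

```text
time_s: 25.1
tcp_pos: [0.4827, -0.193, 0.1179]
eef_rot: [93.9, 90.0, -179.4]
contact_force: [-1.0, 0.4, -1.6]
gripper_width: 0.018
time_s: 25.5
tcp_pos: [0.4836, -0.1932, 0.1131]
eef_rot: [-112.9, 89.9, -26.2]
contact_force: [-1.5, 2.0, 9.6]
gripper_width: 0.0181
```

```bash
python3 -m creep '[[0,0,0,0.1,0,0,0],[0,0,0,0,0,0,0],[0,0,0,0,0,0,0]]';python3 -m creep '[[0,0,0,-3,0,0,0],[0,0,0,-4,0,0,0],[0,0,0,-4.5,0,0,0],[0,0,0,-4.5,1,-2,0],[0,0,0,0,1,-2.5,0],[0,0,0,0,0,0,0],[0,0,0,0,0,0,0],[0,0,0,0,0,0,0]]'; python3 gh.py | grep -A1 circ; python3 bo.py 462.5 -306.6 wb3; python3 go.py 462.5 -306.6 131 176.6
```

```text
time_s: 25.8
tcp_pos: [0.4837, -0.1933, 0.113]
eef_rot: [-116.4, 89.9, -29.6]
contact_force: [-3.9, 3.1, 18.2]
gripper_width: 0.018
time_s: 26.6
tcp_pos: [0.4599, -0.2363, 0.2697]
eef_rot: [81.5, 89.9, 168.1]
contact_force: [0.7, 0.1, -2.3]
gripper_width: 0.0179
   circ [-0.9  0.4]
54 64 119 y [-10.9   8.6] z [-10.6  -9.9  -2.8]
   circ [-0.9  0.4]
64 74 40 y [-11.    9.2] z [-10.5 -10.   -1.7]
   circ [-0.9  0.4]
x max 66.77407621950314
boss 1588 [ 464.5 -307.9] [60.2 40.2] 25.7 0.0451
tcp [ 460.2 -236.1  269.8] jawyaw 176.7 down [-0.002  0.    -1.   ] w 17.9 F [-0.2  0.6 -2. ] j [ -5.   4. -15.  -0. -71.   2.] t 26.7
turn [ 0.002  0.    -0.002] deg 0.2 = 1 x [ 0.0015  0.0002 -0.0022]
shift after turn, cm [13.88 -0.65 -7.02] = 4 x [ 3.47 -0.16 -1.76]
```

```bash
python3 -m creep '[[0,0,0,0,-0.28,-3.6,0],[0,0,0,0,-0.28,-3.6,0],[0,0,0,4.8,0,0,0],[0,0,0,4.7,0,0,0],[0,0,0,4,0,0,0],[0,0,0,0,0,0,0],[0,0,0,0,0,0,0],[0,0,0,0,0,0,0]]' ;  python3 bo.py 464.5 -307.9 wb3b; python3 go.py 463.6 -308.2 116 176.6;
```

```text
time_s: 27.5
tcp_pos: [0.4633, -0.3092, 0.1379]
eef_rot: [-121.9, 89.8, -35.1]
contact_force: [0.2, -0.4, -1.6]
gripper_width: 0.0183
boss 2265 [ 464.2 -307.4] [60.1 41. ] 25.7 0.045
tcp [ 463.2 -309.2  138. ] jawyaw 176.7 down [ 0.003 -0.001 -1.   ] w 18.0 F [ 0.3  0.1 -1.8] j [-14.  14. -21.   0. -55.  10.] t 27.6
turn [ 0.002 -0.001  0.003] deg 0.2 = 1 x [ 0.0019 -0.0013  0.0028]
shift after turn, cm [ 2.2  -0.03  0.1 ] = 1 x [ 2.2  -0.03  0.1 ]
```

```bash
python3 -m creep '[[0,0,0,1.2,0.04,0.1,0],[0,0,0,0.5,0,0,0],[0,0,0,0,0,0,0],[0,0,0,0,0,0,0],[0,0,0,0,0,0,0]]';python3 -m creep '[[0,0,0,0.4,0,0,0],[0,0,0,0.4,0,0,0],[0,0,0,0,0,0,0],[0,0,0,0,0,0,0]]'; python3 go.py 463.6 -308.2 116 176.6|head -1
```

```text
time_s: 28.05
tcp_pos: [0.4612, -0.3079, 0.1187]
eef_rot: [99.9, 90.0, -173.4]
contact_force: [0.3, 0.0, -2.2]
gripper_width: 0.0177
time_s: 28.45
tcp_pos: [0.461, -0.3077, 0.1102]
eef_rot: [81.0, 89.9, 167.6]
contact_force: [1.2, 0.4, -2.5]
gripper_width: 0.0177
tcp [ 461.  -307.7  110.2] jawyaw 176.7 down [-0.001  0.    -1.   ] w 17.7 F [ 1.2  0.4 -2.5] j [-13.  15. -23.   0. -51.  10.] t 28.4
```

```bash
python3 -m creep '[[0,0,0,0.2,-0.12,0,0],[0,0,0,0.3,0,0,0],[0,0,0,0.4,0,0,0],[0,0,0,0,0,0,0]]';python3 -m creep '[[0,0,0,0.6,0,0,0],[0,0,0,0.6,0,0,0],[0,0,0,0.6,0,0,0],[0,0,0,0,0,0,0],[0,0,0,0,0,0,0],[0,0,0,0,0,0,0]]'; python3 go.py 463.6 -308.2 116 176.6|head -1; python3 bo.py 464.5 -307.9 wb3c
```

```text
time_s: 28.85
tcp_pos: [0.4616, -0.3077, 0.1007]
eef_rot: [79.4, 89.9, 166.1]
contact_force: [-0.0, -0.5, -1.8]
gripper_width: 0.0177
time_s: 29.45
tcp_pos: [0.4623, -0.3079, 0.0836]
eef_rot: [98.1, 90.0, -175.3]
contact_force: [0.4, 0.0, -1.2]
gripper_width: 0.0181
tcp [ 462.3 -307.9   83.6] jawyaw 176.7 down [-0.001 -0.    -1.   ] w 18.1 F [ 0.4  0.  -1.2] j [-13.  17. -25.   0. -48.  10.] t 29.4
boss 2797 [ 464.2 -307.6] [60.4 40.7] 25.5 0.045
```

```bash
python3 -m creep '[[0,0,0,-2,0,0,0],[0,0,0,-4.5,0,0,0],[0,0,0,-4.5,0,0,0],[0,0,0,-4.5,0,0,0],[0,0,0,-4.5,0,0,0]]';python3 -m creep '[[0,0,0,0,-0.32,4.22,0],[0,0,0,0,-0.32,4.22,0],[0,0,0,0,-0.32,4.22,0],[0,0,0,0,-0.32,4.22,0],[0,0,0,0,-0.32,4.22,0],[0,0,0,0,-0.32,4.22,0],[0,0,0,0,-0.32,4.22,0]]'; python3 -m creep '[[0,0,0,0,-0.32,4.22,0],[0,0,0,0,-0.32,4.22,0],[0,0,0,0,-0.32,4.22,0],[0,0,0,0,-0.32,4.22,0],[0,0,0,0,-0.32,4.22,0],[0,0,0,0,0,0,0],[0,0,0,0,0,0,0],[0,0,0,0,0,0,0]]'; python3 go.py 530.7 196.3 106 176.6
```

```text
time_s: 30.0
tcp_pos: [0.462, -0.3077, 0.2858]
eef_rot: [103.0, 90.0, -170.3]
contact_force: [0.8, -1.3, -1.6]
gripper_width: 0.0178
time_s: 30.7
tcp_pos: [0.5018, -0.0125, 0.284]
eef_rot: [-2.3, 90.0, 84.4]
contact_force: [0.8, -0.2, -1.7]
gripper_width: 0.0179
time_s: 31.5
tcp_pos: [0.53, 0.1949, 0.2835]
eef_rot: [94.4, 89.9, -179.0]
contact_force: [-0.1, 0.1, -2.4]
gripper_width: 0.018
tcp [530.  194.9 283.5] jawyaw 176.6 down [-0.001 -0.    -1.   ] w 18.0 F [-0.1  0.1 -2.4] j [ 40.   8.  -8.  -0. -73. -43.] t 31.5
turn [ 0.001 -0.    -0.001] deg 0.1 = 1 x [ 0.0008 -0.0001 -0.0011]
shift after turn, cm [17.75 -0.06  0.15] = 4 x [ 4.44 -0.01  0.04]
```

```bash
python3 -m creep '[[0,0,0,4,-0.06,0.15,0],[0,0,0,4,0,0,0],[0,0,0,3.5,0,0,0],[0,0,0,0,0,0,0],[0,0,0,0,0,0,0],[0,0,0,0,0,0,0]]'; python3 go.py 530.7 196.3 106 176.6
```

```text
time_s: 32.1
tcp_pos: [0.5323, 0.1972, 0.171]
eef_rot: [-48.6, 89.8, 38.0]
contact_force: [0.6, 0.1, -0.3]
gripper_width: 0.0177
tcp [532.3 197.2 171. ] jawyaw 176.6 down [ 0.002  0.002 -1.   ] w 17.7 F [ 0.6  0.1 -0.3] j [ 40.  13. -18.   0. -59. -43.] t 32.1
turn [0.001 0.002 0.002] deg 0.2 = 1 x [0.0008 0.0019 0.0022]
shift after turn, cm [ 6.5   0.15 -0.1 ] = 2 x [ 3.25  0.08 -0.05]
```

```bash
python3 -m creep '[[0,0,0,0.8,0.07,-0.05,0],[0,0,0,0.8,0,0,0],[0,0,0,0.8,0,0,0],[0,0,0,0,0,0,0]]';python3 -m creep '[[0,0,0,1,0,0,0],[0,0,0,1,0,0,0],[0,0,0,1,0,0,0],[0,0,0,0.7,0,0,0],[0,0,0,0,0,0,0],[0,0,0,0,0,0,0]]'; python3 go.py 530.7 196.3 105.1 176.6
```

```text
time_s: 32.5
tcp_pos: [0.5293, 0.196, 0.143]
eef_rot: [112.6, 89.8, -160.7]
contact_force: [0.2, -0.8, -2.0]
gripper_width: 0.0177
time_s: 33.1
tcp_pos: [0.53, 0.1965, 0.1073]
eef_rot: [101.2, 89.9, -172.2]
contact_force: [0.3, 0.7, -1.9]
gripper_width: 0.0178
tcp [530.  196.5 107.3] jawyaw 176.7 down [-0.001 -0.    -1.   ] w 17.8 F [ 0.3  0.7 -1.9] j [ 40.  16. -22.  -0. -51. -43.] t 33.1
turn [ 0.001 -0.    -0.001] deg 0.1 = 1 x [ 0.0011 -0.0002 -0.0013]
shift after turn, cm [ 0.22 -0.07 -0.01] = 1 x [ 0.22 -0.07 -0.01]
```

```bash
python3 -m creep '[[0,0,0,0.2,-0.05,0,0],[0,0,0,0,0,0,0],[0,0,0,0,0,0,30],[0,0,0,0,0,0,35],[0,0,0,0,0,0,35],[0,0,0,-3,0,0,40]]';python3 -m creep '[[0,0,0,-4,0,0,60],[0,0,0,-4.5,0,0,80],[0,0,0,-4.5,0,0,80],[0,0,0,-4,0,-1,80],[0,0,0,0,0,0,80]]'; python3 g.py; cat > t.py <<'E'
from h import *
im,W,C=shot('top','t')
F=W.reshape(-1,3); F=F[~np.isnan(F[:,0])]
for i,(x,y) in enumerate(((.48,-.06),(.485,-.193),(.464,-.308))):
    P=F[(abs(F[:,0]-x)<.06)&(abs(F[:,1]-y)<.06)&(abs(F[:,2]-.045)<.007)]; print('boss',i+1,len(P),cv2.minAreaRect((P[:,:2]*1000).astype(np.float32)) if len(P)>3 else '')
P=F[(abs(F[:,0]-.646)<.08)&(abs(F[:,1]+.13)<.155)&(abs(F[:,2]-.021)<.006)]; P=P[(np.abs(P[:,0]-.64)<.075)]
print('tray',np.percentile(P,[1,99],axis=0).round(4).tolist())
P=F[(abs(F[:,0]-.646)<.052)&(abs(F[:,1]+.13)<.13)]; print('tray floor',np.median(P,0))
E
python3 t.py; python3 go.py 479.5 -58.7 180 71
```

```text
time_s: 33.7
tcp_pos: [0.5284, 0.1951, 0.1323]
eef_rot: [120.3, 89.6, -153.1]
contact_force: [0.9, -0.6, -0.4]
gripper_width: 0.0332
time_s: 34.2
tcp_pos: [0.5325, 0.1867, 0.3123]
eef_rot: [-56.6, 89.4, 30.0]
contact_force: [0.3, 1.1, -0.1]
gripper_width: 0.0679
gauge top 313 ((531.3624267578125, 196.7491912841797), (18.368818283081055, 17.497976303100586), 86.38380432128906) 0.14464147381888098
floor [0.533304   0.23318859 0.08510525]
boss 1 220 ((475.2654113769531, -57.13243865966797), (39.895362854003906, 59.816062927246094), 71.31758117675781)
boss 2 243 ((482.7263488769531, -191.45950317382812), (39.90821075439453, 60.90641784667969), 28.580812454223633)
boss 3 228 ((460.8379211425781, -305.6590576171875), (60.16162109375, 41.01240921020508), 26.970151901245117)
tray [[0.582, -0.2634, 0.0153], [0.7075, 0.0058, 0.0265]]
tray floor [ 0.64653243 -0.12962163  0.00382366]
tcp [530.3 186.6 306.6] jawyaw 176.6 down [ 0.001  0.002 -1.   ] w 69.5 F [ 0.2  0.5 -0.2] j [ 39.   7.  -6.  -0. -76. -43.] t 34.3
turn [-1.298e+00  1.000e-03  2.000e-03] deg 74.4 = 9 x [-1.442e-01  1.000e-04  2.000e-04]
shift after turn, cm [12.66 24.84 -3.18] = 6 x [ 2.11  4.14 -0.53]
```

```bash
python3 -m creep '[[-0.144,0,0,0,0,0,80],[-0.144,0,0,0,0,0,80],[-0.144,0,0,0,0,0,80],[-0.144,0,0,0,0,0,80],[-0.144,0,0,0,0,0,80],[-0.144,0,0,0,0,0,80],[-0.144,0,0,0,0,0,80],[-0.144,0,0,0,0,0,80]]';python3 -m creep '[[-0.144,0,0,0,0,0,80],[0,0,0,1,4.14,-0.5,80],[0,0,0,1,4.14,-0.5,80],[0,0,0,1,4.14,-0.5,80],[0,0,0,1,4.14,-0.5,80],[0,0,0,1,4.14,-0.5,80],[0,0,0,1,4.14,-0.5,80],[0,0,0,0,0,0,80]]';python3 -m creep '[[0,0,0,0,0,0,80],[0,0,0,0,0,0,80]]'; python3 bo.py 478 -58 wc1; python3 go.py 478 -58 30 71.5; python3 -m creep '[[0,0,0,0,0,0,80]]'
```

```text
time_s: 35.1
tcp_pos: [0.5296, 0.1863, 0.3037]
eef_rot: [48.4, 89.8, -158.6]
contact_force: [-0.7, 0.2, -0.4]
gripper_width: 0.07
time_s: 35.9
tcp_pos: [0.4742, -0.0615, 0.2429]
eef_rot: [25.8, 89.7, -173.5]
contact_force: [0.7, 0.3, 0.1]
gripper_width: 0.0699
time_s: 36.1
tcp_pos: [0.4773, -0.0577, 0.2451]
eef_rot: [20.0, 89.9, -179.1]
contact_force: [0.1, -0.6, -0.1]
gripper_width: 0.07
boss 1580 [476.9 -57.9] [39.8 60.4] 71.2 0.0451
tcp [477.5 -57.4 245.2] jawyaw -109.0 down [-0.001  0.    -1.   ] w 69.9 F [0.2 0.2 0.3] j [ 17.   1. -21.  -0. -68.  54.] t 36.1
turn [-0.009  0.001 -0.   ] deg 0.5 = 1 x [-0.0094  0.0013 -0.0003]
shift after turn, cm [21.52  0.04 -0.07] = 5 x [ 4.3   0.01 -0.01]
time_s: 36.25
tcp_pos: [0.4775, -0.0572, 0.2454]
eef_rot: [11.8, 89.9, 172.8]
contact_force: [0.7, 0.3, -0.5]
gripper_width: 0.07
```

```bash
python3 -m creep '[[0,0,0,4.6,0,0,80],[0,0,0,4.6,0,0,80],[0,0,0,4.6,0,0,80],[0,0,0,4.6,0,0,80],[0,0,0,2.5,0,0,80],[0,0,0,1.8,0,0,80],[0,0,0,0,0,0,80]]';python3 go.py 477 -58 14 71.5; python3 -m creep '[[0,0,0,0,0,0,30],[0,0,0,0,0,0,30],[0,0,0,0,0,0,30],[0,0,0,0,0,0,30],[0,0,0,0,0,0,30],[0,0,0,0,0,0,30]]' 30; python3 go.py 477 -58 14 71.5
```

```text
time_s: 36.95
tcp_pos: [0.4755, -0.0577, 0.0162]
eef_rot: [29.9, 89.7, -169.2]
contact_force: [0.3, 0.1, 0.2]
gripper_width: 0.07
tcp [475.5 -57.7  16.2] jawyaw -109.0 down [-0.006 -0.001 -1.   ] w 70.0 F [0.3 0.1 0.2] j [ 17.  17. -38.  -0. -35.  54.] t 37.0
turn [-0.009  0.005 -0.003] deg 0.6 = 1 x [-0.0092  0.0051 -0.0029]
shift after turn, cm [ 0.22 -0.02 -0.15] = 1 x [ 0.22 -0.02 -0.15]
time_s: 37.55
tcp_pos: [0.4774, -0.0581, 0.0193]
eef_rot: [-99.7, 90.0, 61.2]
contact_force: [-1.8, 0.3, 7.6]
gripper_width: 0.0399
tcp [477.4 -58.1  19.3] jawyaw -109.1 down [ 0.  0. -1.] w 39.9 F [-1.8  0.3  7.6] j [ 17.  17. -38.  -0. -35.  54.] t 37.5
turn [-0.01 -0.    0.  ] deg 0.6 = 1 x [-0.0102 -0.0001  0.0003]
shift after turn, cm [0.53 0.   0.04] = 1 x [0.53 0.   0.04]
```

```bash
python3 -m creep '[[0,0,0,-2,0,0,30],[0,0,0,-4.6,0,0,30],[0,0,0,-4.6,0,0,30],[0,0,0,-4.6,0,0,30],[0,0,0,-4.6,0,0,30],[0,0,0,-4.6,0,0,30],[0.145,0,0,-2,0,0,30]]';python3 -m creep '[[0.145,0,0,0,0,0,30],[0.145,0,0,0,0,0,30],[0.145,0,0,0,0,0,30],[0.145,0,0,0,0,0,30],[0.145,0,0,0,0,0,30],[0.145,0,0,0,0,0,30],[0.145,0,0,0,0,0,30],[0.145,0,0,0,0,0,30]]';  python3 go.py 455.5 257 260 176.6 
```

```text
time_s: 38.25
tcp_pos: [0.4783, -0.0582, 0.2933]
eef_rot: [-141.7, 89.7, 10.8]
contact_force: [0.8, 0.1, -2.2]
gripper_width: 0.0398
time_s: 39.05
tcp_pos: [0.4767, -0.0581, 0.2882]
eef_rot: [77.2, 89.9, 163.0]
contact_force: [1.0, 0.1, -2.0]
gripper_width: 0.0398
tcp [476.7 -58.1 288.2] jawyaw 175.8 down [-0.002  0.    -1.   ] w 39.8 F [ 1.   0.1 -2. ] j [ 17.  -0. -17.  -0. -73. -21.] t 39.0
turn [-0.014  0.    -0.002] deg 0.8 = 1 x [-0.0143  0.0004 -0.0016]
shift after turn, cm [ 2.82  3.99 31.33] = 7 x [0.4  0.57 4.48]
```

```bash
python3 -m creep '[[-0.014,0,0,0,0,0,30],[0,0,0,0.3,0.57,4.48,30],[0,0,0,0.3,0.57,4.48,30],[0,0,0,0.3,0.57,4.48,30],[0,0,0,0.3,0.57,4.48,30],[0,0,0,0.3,0.57,4.48,30],[0,0,0,0.3,0.57,4.48,30],[0,0,0,0.3,0.57,4.48,30]]';python3 -m creep '[[0,0,0,0,0,0,30],[0,0,0,3.5,0,0,30],[0,0,0,4.5,0,0,30],[0,0,0,4.5,0,0,30],[0,0,0,0,0,0,30],[0,0,0,0,0,0,30],[0,0,0,0,0,0,30]]';  python3 go.py 455.5 257 105 176.6 
```

```text
time_s: 39.85
tcp_pos: [0.4534, 0.2589, 0.2675]
eef_rot: [63.8, 89.9, 151.1]
contact_force: [1.0, -0.8, -2.0]
gripper_width: 0.0393
time_s: 40.55
tcp_pos: [0.4554, 0.2583, 0.1451]
eef_rot: [-36.0, 89.8, 51.1]
contact_force: [1.1, 1.2, -1.4]
gripper_width: 0.0396
tcp [455.4 258.3 145.1] jawyaw 177.1 down [ 0.002  0.002 -1.   ] w 39.6 F [ 1.1  1.2 -1.4] j [ 51.  10. -25.  -0. -55. -54.] t 40.5
turn [0.008 0.002 0.002] deg 0.5 = 1 x [0.008  0.0025 0.0018]
shift after turn, cm [ 4.01 -0.02 -0.13] = 1 x [ 4.01 -0.02 -0.13]
```

```bash
python3 -m creep '[[0,0,0,1.4,0,0,30],[0,0,0,1.3,0,0,30],[0,0,0,0.8,0,0,30],[0,0,0,0.3,0,0,30],[0,0,0,0,0,0,30],[0,0,0,0,0,0,30]]';  python3 go.py 455.5 257 105 176.6 | head -1
```

```text
time_s: 41.15
tcp_pos: [0.4544, 0.2576, 0.1054]
eef_rot: [2.9, 89.9, 89.8]
contact_force: [0.8, 0.5, -1.9]
gripper_width: 0.0403
tcp [454.4 257.6 105.4] jawyaw 177.0 down [ 0.     0.001 -1.   ] w 40.3 F [ 0.8  0.5 -1.9] j [ 51.  13. -28.  -0. -49. -54.] t 41.1
```

```bash
python3 -m creep '[[0,0,0,0.15,0,0,30],[0,0,0,0,0,0,30],[0,0,0,0,0,0,60],[0,0,0,0,0,0,60],[0,0,0,0,0,0,60],[0,0,0,-3,0,0,60],[0,0,0,-4.5,0,0,60],[0,0,0,-4.5,0,0,80]]'; python3 -m creep '[[0,0,0,-4.5,0,0,80],[0,0,0,-2,0,0,80],[0,0,0,0,0,0,80]]'; python3 - <<'E'
from h import *
im,W,C=shot('wrist','wh1')
F=W.reshape(-1,3); F=F[~np.isnan(F[:,0])]
P=F[(abs(F[:,2]-.13)<.006)&(abs(F[:,0]-.455)<.05)&(abs(F[:,1]-.257)<.06)]; print(len(P),cv2.minAreaRect((P[:,:2]*1000).astype(np.float32)),P[:,2].mean())
E
python3 t.py; python3 go.py 464 -307.5 250 116
```

```text
time_s: 41.95
tcp_pos: [0.4537, 0.2567, 0.2241]
eef_rot: [125.5, 89.9, -147.6]
contact_force: [1.1, 1.7, 0.6]
gripper_width: 0.0566
time_s: 42.25
tcp_pos: [0.4555, 0.2582, 0.2919]
eef_rot: [-37.2, 89.7, 49.8]
contact_force: [-0.3, -0.5, -0.7]
gripper_width: 0.0696
2025 ((440.39154052734375, 272.254638671875), (85.53914642333984, 71.59764862060547), 86.94474029541016) 0.12992581209816143
boss 1 0 
boss 2 244 ((482.40020751953125, -191.57688903808594), (39.77783203125, 60.25764846801758), 27.763517379760742)
boss 3 228 ((460.78955078125, -305.64178466796875), (60.037010192871094, 41.152687072753906), 26.951749801635742)
tray [[0.5819, -0.2633, 0.0152], [0.7077, 0.0057, 0.0262]]
tray floor [ 0.64638093 -0.12996813  0.00377926]
tcp [454.  257.2 288. ] jawyaw 176.9 down [-0.001  0.001 -1.   ] w 70.0 F [-0.4  0.1 -0. ] j [ 51.   4. -13.  -0. -73. -54.] t 42.4
turn [ 1.063e+00  0.000e+00 -1.000e-03] deg 60.9 = 8 x [ 0.1329  0.     -0.0002]
shift after turn, cm [  3.8  -51.19 -23.85] = 12 x [ 0.32 -4.27 -1.99]
```

```bash
python3 -m creep '[[0,0,0,0,0,-4.8,80],[0,0,0,0,0,-4.8,80],[0,0,0,0,0,-4.8,80],[0,0,0,0,0,-4.8,80],[0,0,0,0,0,-4.8,80],[0,0,0,0,0,-4.8,80],[0,0,0,0,0,-4.8,80],[0,0,0,0,0,-4.8,80]]'; python3 -m creep '[[0.133,0,0,0,0,0,80],[0.133,0,0,0,0,0,80],[0.133,0,0,0,0,0,80],[0.133,0,0,0,0,0,80],[0.133,0,0,0,0,0,80],[0.133,0,0,0,0,0,80],[0.133,0,0,0,0,0,80],[0.125,0,0,0,0,0,80]]';python3 go.py 464 -307.5 245 116.4
```

```text
time_s: 43.15
tcp_pos: [0.4324, -0.1281, 0.2868]
eef_rot: [90.2, 89.8, 177.2]
contact_force: [1.0, 0.1, -0.7]
gripper_width: 0.07
time_s: 43.95
tcp_pos: [0.4329, -0.1263, 0.2864]
eef_rot: [153.4, 89.8, 179.5]
contact_force: [0.2, 0.3, 0.5]
gripper_width: 0.0701
tcp [ 432.9 -126.3  286.4] jawyaw 116.1 down [-0.004  0.    -1.   ] w 70.1 F [0.2 0.3 0.5] j [  9.  -3. -20.  -0. -73. -73.] t 44.0
turn [-0.005 -0.003 -0.002] deg 0.4 = 1 x [-0.0049 -0.0035 -0.0017]
shift after turn, cm [  4.14 -17.61  -5.28] = 4 x [ 1.03 -4.4  -1.32]
```

```bash
python3 -m creep '[[-0.005,-0.003,0,1,-4.4,-1.32,80],[0,0,0,1,-4.4,-1.32,80],[0,0,0,1,-4.4,-1.32,80],[0,0,0,1,-4.4,-1.32,80],[0,0,0,0,0,0,80],[0,0,0,0,0,0,80],[0,0,0,0,0,0,80]]'; python3 bo.py 463 -307 wc3;python3 go.py 464 -307.5 18 116.4
```

```text
time_s: 44.65
tcp_pos: [0.465, -0.3067, 0.247]
eef_rot: [57.3, 89.9, 84.1]
contact_force: [-0.2, 0.5, 0.2]
gripper_width: 0.0697
boss 1549 [ 462.3 -307. ] [60.  39.2] 26.0 0.0451
tcp [ 465.3 -306.4  247.6] jawyaw 116.8 down [ 0.001  0.002 -1.   ] w 69.9 F [-0.5  0.6 -0.5] j [-13.   9. -12.  -0. -69. -50.] t 44.7
turn [ 0.006  0.002 -0.001] deg 0.4 = 1 x [ 0.0065  0.0019 -0.0009]
shift after turn, cm [22.96 -0.04 -0.16] = 5 x [ 4.59 -0.01 -0.03]
```

```bash
python3 -m creep '[[0.007,0,0,4.6,0.08,-0.3,80],[0,0,0,4.6,0,0,80],[0,0,0,4.6,0,0,80],[0,0,0,4.6,0,0,80],[0,0,0,2.8,0,0,80],[0,0,0,1.7,0,0,80],[0,0,0,0,0,0,80]]';python3 go.py 462.3 -307 16 116|head -1; python3 -m creep '[[0,0,0,0,0,0,30],[0,0,0,0,0,0,30],[0,0,0,0,0,0,30],[0,0,0,0,0,0,30],[0,0,0,0,0,0,30],[0,0,0,0,0,0,30]]' 30; python3 go.py 462.3 -307 16 116|head -1;  python3 -m creep '[[0,0,0,-2,0,0,30],[0,0,0,-4.6,0,0,30],[0,0,0,-4.6,0,0,30],[0,0,0,-4.6,0,0,30],[0,0,0,-4.6,0,0,30],[0,0,0,-4.6,0,0,30],[0,0,0,-2,0,0,30]]'; python3 go.py 615 247 280 176.6
```

```text
time_s: 45.4
tcp_pos: [0.4615, -0.3059, 0.017]
eef_rot: [99.4, 89.8, 125.8]
contact_force: [0.1, 0.3, 0.1]
gripper_width: 0.0702
tcp [ 461.5 -305.9   17. ] jawyaw 116.4 down [-0.002  0.003 -1.   ] w 70.2 F [0.1 0.3 0.1] j [-13.  22. -29.  -0. -39. -50.] t 45.4
time_s: 46.0
tcp_pos: [0.4631, -0.3075, 0.0197]
eef_rot: [-1.2, 89.8, 25.1]
contact_force: [-1.2, 1.6, 6.6]
gripper_width: 0.0395
tcp [ 463.1 -307.5   19.7] jawyaw 116.3 down [ 0.003  0.001 -1.   ] w 39.5 F [-1.2  1.6  6.6] j [-13.  22. -28.  -0. -39. -50.] t 46.0
time_s: 46.7
tcp_pos: [0.4632, -0.3087, 0.2939]
eef_rot: [-34.4, 89.6, -8.1]
contact_force: [0.6, 0.3, -2.1]
gripper_width: 0.0401
tcp [ 463.2 -308.7  293.9] jawyaw 116.3 down [ 0.008 -0.001 -1.   ] w 40.1 F [ 0.6  0.3 -2.1] j [-14.   7.  -9.  -0. -74. -50.] t 46.7
turn [-1.052  0.003  0.007] deg 60.3 = 8 x [-0.1315  0.0004  0.0009]
shift after turn, cm [  1.39 -11.85  56.37] = 12 x [ 0.12 -0.99  4.7 ]
```

```bash
python3 -m creep '[[-0.1315,0,0,0,0,0,30],[-0.1315,0,0,0,0,0,30],[-0.1315,0,0,0,0,0,30],[-0.1315,0,0,0,0,0,30],[-0.1315,0,0,0,0,0,30],[-0.1315,0,0,0,0,0,30],[-0.1315,0,0,0,0,0,30],[-0.1315,0,0,0,0,0,30]]'; python3 -m creep '[[0,0,0,0,-1,4.7,30],[0,0,0,0,-1,4.7,30],[0,0,0,0,-1,4.7,30],[0,0,0,0,-1,4.7,30],[0,0,0,0,-1,4.7,30],[0,0,0,0,-1,4.7,30],[0,0,0,0,-1,4.7,30],[0,0,0,0,-1,4.7,30]]'; python3 -m creep '[[0,0,0,0,-1,4.7,30],[0,0,0,0,-1,4.7,30],[0,0,0,0,-1,4.7,30],[0,0,0,0,-1,4.5,30],[0,0,0,0,0,0,30],[0,0,0,0,0,0,30],[0,0,0,0,0,0,30]]'; python3 go.py 615.5 247.3 150 176.6
```

```text
time_s: 47.5
tcp_pos: [0.4619, -0.3078, 0.2884]
eef_rot: [-23.8, 89.9, 63.1]
contact_force: [-0.6, 0.2, -2.1]
gripper_width: 0.04
time_s: 48.3
tcp_pos: [0.5643, 0.0646, 0.2895]
eef_rot: [-37.2, 89.9, 49.4]
contact_force: [0.8, 0.3, -1.4]
gripper_width: 0.04
time_s: 49.0
tcp_pos: [0.6151, 0.2453, 0.2896]
eef_rot: [-40.1, 89.9, 46.5]
contact_force: [0.4, -0.5, -2.2]
gripper_width: 0.0393
tcp [615.1 245.3 289.6] jawyaw 176.6 down [ 0.001  0.001 -1.   ] w 39.3 F [ 0.4 -0.5 -2.2] j [ 39.  18.   5.  -0. -77. -42.] t 49.0
turn [-0.     0.001  0.001] deg 0.1 = 1 x [-0.0003  0.001   0.0008]
shift after turn, cm [13.96 -0.03  0.2 ] = 3 x [ 4.65 -0.01  0.07]
```

```bash
python3 -m creep '[[0,0,0,4.6,0,0.1,30],[0,0,0,4.6,0,0,30],[0,0,0,4.6,0,0,30],[0,0,0,1.3,0,0,30],[0,0,0,1.3,0,0,30],[0,0,0,0,0,0,30],[0,0,0,0,0,0,30],[0,0,0,0,0,0,30]]'; python3 go.py 615.5 247.3 105.5 176.6
```

```text
time_s: 49.8
tcp_pos: [0.617, 0.2479, 0.1282]
eef_rot: [-51.6, 89.7, 35.0]
contact_force: [0.5, -0.5, -1.3]
gripper_width: 0.0395
tcp [617.  247.9 128.2] jawyaw 176.6 down [ 0.005  0.003 -1.   ] w 39.5 F [ 0.5 -0.5 -1.3] j [ 39.  24.  -8.   0. -58. -42.] t 49.8
turn [0.    0.004 0.005] deg 0.3 = 1 x [0.0002 0.0036 0.0045]
shift after turn, cm [ 2.27  0.15 -0.06] = 1 x [ 2.27  0.15 -0.06]
```

```bash
python3 -m creep '[[0,0.004,0.004,0.8,0.1,0,30],[0,0,0,0.8,0,0,30],[0,0,0,0.5,0,0,30],[0,0,0,0.1,0,0,30],[0,0,0,0,0,0,30],[0,0,0,0,0,0,30]]'; python3 go.py 615.5 247.3 105.5 176.6|head -1
```

```text
time_s: 50.4
tcp_pos: [0.6143, 0.247, 0.1045]
eef_rot: [137.1, 89.8, -136.3]
contact_force: [-4.5, -1.3, 7.5]
gripper_width: 0.0395
tcp [614.3 247.  104.5] jawyaw 176.6 down [-0.003 -0.003 -1.   ] w 39.5 F [-4.5 -1.3  7.5] j [ 39.  25. -10.   0. -56. -42.] t 50.4
```

```bash
python3 -m creep '[[0,0,0,0,0,0,60],[0,0,0,0,0,0,60],[0,0,0,0,0,0,60],[0,0,0,-3,0,0,60],[0,0,0,-4.5,0,0,60],[0,0,0,-4.5,0,0,60],[0,0,0,-4.5,0,0,80],[0,0,0,-2,0,0,80]]'; python3 t.py; python3 - <<'E'
from h import *
im,W,C=shot('top','t2'); cv2.imwrite('pics/t2c.png',cv2.resize(im[95:305,90:400],None,fx=2.5,fy=2.5,interpolation=cv2.INTER_CUBIC))
E
python3 go.py 484 -192.5 280 118
```

```text
time_s: 51.2
tcp_pos: [0.6168, 0.2481, 0.2942]
eef_rot: [-77.4, 89.8, 9.2]
contact_force: [-0.1, 1.4, 0.1]
gripper_width: 0.0636
boss 1 0 
boss 2 242 ((482.3756103515625, -191.4387969970703), (39.81260681152344, 60.419010162353516), 27.965900421142578)
boss 3 0 
tray [[0.5819, -0.2634, 0.0152], [0.7076, 0.0058, 0.0262]]
tray floor [ 0.64666362 -0.12991695  0.00380975]
tcp [616.8 248.3 293.3] jawyaw 176.6 down [ 0.004  0.001 -1.   ] w 68.4 F [-0.3 -0.3 -0.8] j [ 39.  18.   5.   0. -77. -42.] t 51.3
turn [1.023 0.003 0.002] deg 58.6 = 7 x [0.1461 0.0004 0.0003]
shift after turn, cm [  1.33 -32.69 -32.42] = 10 x [ 0.13 -3.27 -3.24]
```

View pics/t2c.png

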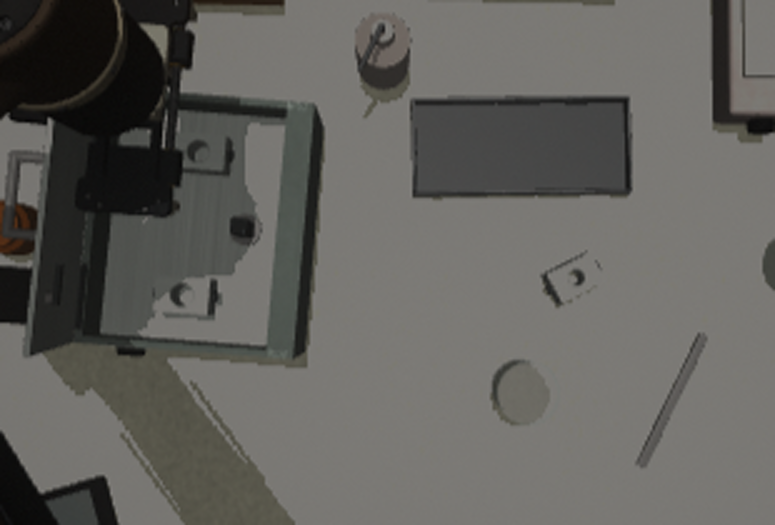

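```bash
python3 -m creep '[[0,0,0,0.4,1.06,-4.48,80],[0,0,0,0.4,1.06,-4.48,80],[0,0,0,0.4,1.06,-4.48,80],[0,0,0,0.4,1.06,-4.48,80],[0,0,0,0.4,1.06,-4.48,80],[0,0,0,0.4,1.06,-4.48,80],[0,0,0,0.4,1.06,-4.48,80],[0,0,0,0.4,1.06,-4.48,80]]'; python3 -m creep '[[0,0,0,0.4,1.06,-4.48,80],[0,0,0,0.4,1.06,-4.48,80],[-0.138,0,0,0,0,0,80],[-0.138,0,0,0,0,0,80],[-0.138,0,0,0,0,0,80],[-0.138,0,0,0,0,0,80],[0,0,0,0,0,0,80],[0,0,0,0,0,0,80]]'; python3 -m creep '[[0,0,0,0,0,0,80]]'; python3 bo.py 484 -192 wc2;python3 go.py 484 -192 18 28.3
```

```text
time_s: 52.1
tcp_pos: [0.508, -0.1067, 0.257]
eef_rot: [127.3, 89.8, -146.1]
contact_force: [0.6, -0.6, -0.9]
gripper_width: 0.0703
time_s: 52.9
tcp_pos: [0.4825, -0.1933, 0.2496]
eef_rot: [93.6, 89.8, -148.4]
contact_force: [-0.2, 0.1, 0.7]
gripper_width: 0.0697
time_s: 53.0
tcp_pos: [0.4826, -0.1933, 0.2499]
eef_rot: [97.6, 89.8, -144.4]
contact_force: [-0.7, 0.7, 0.1]
gripper_width: 0.0699
boss 1673 [ 485.  -192.6] [39.2 59.8] 28.7 0.0451
tcp [ 482.7 -193.3  250. ] jawyaw -151.9 down [-0.003 -0.002 -1.   ] w 70.0 F [-0.5  0.3  0.4] j [ -0.   5. -17.   0. -69.  28.] t 53.0
turn [-0.004 -0.001 -0.004] deg 0.3 = 1 x [-0.0036 -0.0006 -0.0036]
shift after turn, cm [23.2  -0.17  0.05] = 5 x [ 4.64 -0.03  0.01]
```

```bash
python3 -m creep '[[-0.004,0,-0.003,4.6,-0.2,-0.05,80],[0,0,0,4.6,0,0,80],[0,0,0,4.6,0,0,80],[0,0,0,4.6,0,0,80],[0,0,0,3,0,0,80],[0,0,0,1.8,0,0,80],[0,0,0,0,0,0,80]]';python3 go.py 485 -192.6 16 28.7|head -1; python3 -m creep '[[0,0,0,0,0,0,30],[0,0,0,0,0,0,30],[0,0,0,0,0,0,30],[0,0,0,0,0,0,30],[0,0,0,0,0,0,30],[0,0,0,0,0,0,30]]' 30; python3 go.py 462.3 -307 16 28.7|head -1;  python3 -m creep '[[0,0,0,-2,0,0,30],[0,0,0,-4.6,0,0,30],[0,0,0,-4.6,0,0,30],[0,0,0,0,0,0,30],[0,0,0,0,0,0,30]]'; python3 go.py 645 -129 60 28.7
```

```text
time_s: 53.75
tcp_pos: [0.4827, -0.193, 0.0156]
eef_rot: [68.3, 89.7, -173.3]
contact_force: [-0.5, -0.9, -0.2]
gripper_width: 0.07
tcp [ 482.7 -193.    15.6] jawyaw -151.6 down [-0.005 -0.001 -1.   ] w 70.0 F [-0.5 -0.9 -0.2] j [ -0.  20. -33.   0. -37.  28.] t 53.8
time_s: 54.35
tcp_pos: [0.4849, -0.1932, 0.0191]
eef_rot: [-166.2, 89.9, -47.7]
contact_force: [-1.3, 0.3, 6.5]
gripper_width: 0.0401
tcp [ 484.9 -193.2   19.1] jawyaw -151.5 down [ 0.001 -0.001 -1.   ] w 40.1 F [-1.3  0.3  6.5] j [ -0.  20. -33.   0. -37.  28.] t 54.4
time_s: 54.85
tcp_pos: [0.4851, -0.1928, 0.1313]
eef_rot: [-125.8, 89.8, -7.3]
contact_force: [-0.8, -0.2, -2.7]
gripper_width: 0.0399
tcp [ 485.1 -192.8  131.3] jawyaw -151.6 down [ 0.003 -0.    -1.   ] w 39.9 F [-0.8 -0.2 -2.7] j [ -0.  11. -26.   0. -53.  29.] t 54.9
turn [-0.005 -0.002  0.003] deg 0.3 = 1 x [-0.0046 -0.0019  0.0026]
shift after turn, cm [  7.13 -17.09  -2.08] = 4 x [ 1.78 -4.27 -0.52]
```

```bash
python3 -m creep '[[0,0,0,0,-4.27,-0.52,30],[0,0,0,0,-4.27,-0.52,30],[0,0,0,0,-4.27,-0.52,30],[0,0,0,0,-4.27,-0.52,30],[0,0,0,4,0,0,30],[0,0,0,3,0,0,30],[0,0,0,0,0,0,30],[0,0,0,0,0,0,30]]'; python3 go.py 645 -129 24 28.7
```

```text
time_s: 55.65
tcp_pos: [0.6438, -0.1302, 0.0589]
eef_rot: [85.9, 89.8, -155.6]
contact_force: [0.0, 0.1, -1.5]
gripper_width: 0.0396
tcp [ 643.8 -130.2   58.9] jawyaw -151.5 down [-0.003 -0.002 -1.   ] w 39.6 F [ 0.   0.1 -1.5] j [  6.  27. -13.   0. -50.  23.] t 55.6
turn [-0.004  0.    -0.004] deg 0.3 = 1 x [-0.0041  0.0003 -0.0037]
shift after turn, cm [ 3.49 -0.17  0.05] = 1 x [ 3.49 -0.17  0.05]
```

```bash
python3 -m creep '[[0,0,0,1.2,0,0,30],[0,0,0,1.2,0,0,30],[0,0,0,0.8,0,0,30],[0,0,0,0.2,0,0,30],[0,0,0,0,0,0,30],[0,0,0,0,0,0,30]]'; python3 -m creep '[[0,0,0,0.15,0,0,30],[0,0,0,0,0,0,30],[0,0,0,0,0,0,30]]'
```

```text
time_s: 56.25
tcp_pos: [0.6451, -0.1301, 0.0266]
eef_rot: [-171.1, 89.9, -52.6]
contact_force: [0.1, -0.3, -1.8]
gripper_width: 0.0398
time_s: 56.55
tcp_pos: [0.6448, -0.13, 0.0249]
eef_rot: [172.7, 89.9, -68.8]
contact_force: [-0.4, -0.3, -1.3]
gripper_width: 0.0395
```

```bash
python3 -m creep '[[0,0,0,0.15,0,0,30],[0,0,0,0,0,0,30],[0,0,0,0,0,0,30]]'; python3 -m creep '[[0,0,0,0,0,0,55],[0,0,0,0,0,0,55],[0,0,0,0,0,0,55],[0,0,0,-3,0,0,55],[0,0,0,-4.5,0,0,55],[0,0,0,-4.5,0,0,55],[0,0,0,-4.5,0,0,60],[0,0,0,-4.5,0,0,60]]'; python3 -m creep '[[0,0,0,-2,4.5,0,60],[0,0,0,0,4.5,0,60],[0,0,0,0,4.5,0,60],[0,0,0,0,4.5,0,60],[0,0,0,0,4.5,0,60],[0,0,0,0,0,0,60]]'; python3 - <<'E'
from h import *
st()
im,W,C=shot('top','t3'); a=cv2.resize(im[95:305,90:400],None,fx=1.9,fy=1.9,interpolation=cv2.INTER_CUBIC)
im2,W2,C2=shot('scene','s3'); 
F=W.reshape(-1,3); F=F[~np.isnan(F[:,0])]
def rr(n,c,z,d=.055):
    P=F[(abs(F[:,0]-c[0])<d)&(abs(F[:,1]-c[1])<d)&(abs(F[:,2]-z)<.006)]
    print(n,len(P),cv2.minAreaRect((P[:,:2]*1000).astype(np.float32)) if len(P)>3 else '',P[:,2].mean().round(4),P[:,2].std().round(4))
rr('tray boss',(.645,-.13),.049); rr('b1',(.455,.257),.13,.045); rr('b3',(.615,.247),.13,.045); rr('gauge',(.531,.197),.145,.03)
b=cv2.resize(im2[40:320,130:420],None,fx=1.42,fy=1.42,interpolation=cv2.INTER_CUBIC)
h=max(len(a),len(b)); o=np.zeros((len(a)+len(b),max(a.shape[1],b.shape[1]),3),np.uint8); o[:len(a),:a.shape[1]]=a; o[len(a):,:b.shape[1]]=b
o=np.hstack([cv2.resize(a,(400,271)),cv2.resize(b,(400,386))[:271]]) if 0 else o
cv2.imwrite('pics/f.png',cv2.resize(o,None,fx=.73,fy=.73))
T=np.array([c for c in (1,)])
for q in('beaker','flask','wash_bottle','jar','spatula'):
    for n,w in(('top',W),('scene',W2)):
        for m in r.masks_of(q,n)[:1]:
            P=w[m['pixels']]; print(q,n,round(m['score'],2),np.nanmedian(P,0).round(3))
E
```

```text
time_s: 56.85
tcp_pos: [0.6448, -0.13, 0.0232]
eef_rot: [164.9, 89.9, -76.6]
contact_force: [0.7, 0.6, -2.0]
gripper_width: 0.0395
time_s: 57.65
tcp_pos: [0.6444, -0.1299, 0.2354]
eef_rot: [-173.5, 89.9, -55.1]
contact_force: [1.5, -0.6, -0.2]
gripper_width: 0.052
time_s: 58.25
tcp_pos: [0.4429, -0.2384, 0.2542]
eef_rot: [-153.4, 89.9, -35.1]
contact_force: [0.4, 1.1, 0.6]
gripper_width: 0.0525
{'time_s': 58.25, 'joints': [-5.8506, 3.0546, -18.1152, 0.0392, -68.765, 34.1433], 'tcp_pos': [0.4429, -0.2384, 0.2542], 'eef_rot': [-153.4349, 89.9253, -35.128], 'contact_force': [0.3707, 1.1163, 0.555], 'gripper_width': 0.0525}
tray boss 238 ((643.1270141601562, -127.57809448242188), (39.680076599121094, 60.94235610961914), 27.70960807800293) 0.0487 0.0024
b1 260 ((453.5185241699219, 260.056640625), (61.688323974609375, 39.76323699951172), 86.98456573486328) 0.13 0.0021
b3 255 ((612.9758911132812, 246.79498291015625), (60.42941665649414, 40.41360092163086), 86.86431884765625) 0.1298 0.0021
gauge 47 ((529.0042724609375, 197.38409423828125), (17.661558151245117, 16.760360717773438), 89.96812438964844) 0.1449 0.002
beaker scene 0.37 [0.62  0.228 0.119]
flask top 0.58 [ 0.538 -0.466  0.022]
flask scene 0.84 [ 0.519 -0.487  0.048]
wash_bottle top 0.87 [0.732 0.043 0.126]
wash_bottle scene 0.62 [0.755 0.021 0.099]
jar top 0.79 [0.528 0.481 0.078]
jar scene 0.29 [0.533 0.191 0.125]
```

View pics/f.png

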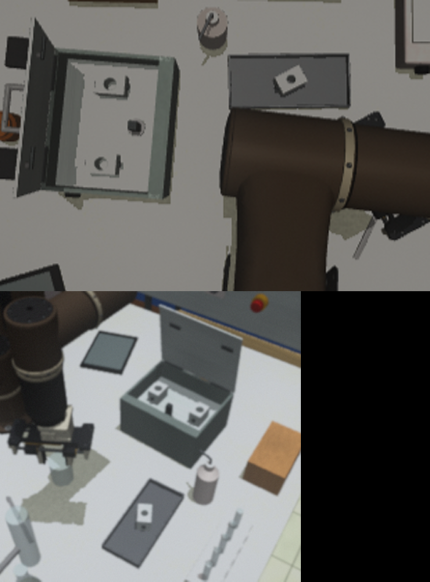

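```bash
python3 - <<'E'
from h import *
r.close_job(); st()
E
```

```text
the job is handed in; nothing more can be done
the job is handed in; nothing more can be done
```

The job is done and handed in at about 58 s of the 210 s allowed. The interface gives no verdict, so what follows rests on my own checks.

- **Panel:** Both fasteners were turned to unlocked, about 1.57 and 1.56 rad by the wrist camera, while the panel was still shut. I then swung the panel open to about 1.42 rad by my estimate from the handle position. It was still standing open in the last pictures.
- **Trying the gauge:**
  - Boss 1: the gauge passed down into it, with its tip about 13 mm above the bench and no contact force.
  - Boss 2: the gauge was stopped at the mouth with 10 to 18 N, centred to about 0.5 mm by the camera.
  - Boss 3: the gauge passed, also to about 13 mm above the bench.
- **Final places, from the top camera:**
  - The gauge hangs in its hole, with its top at 0.145 m as expected.
  - Bosses 1 and 3 stand on the bay floor, with their tops at 0.130 m.
  - Boss 2 stands on the tray floor near the middle, with its top at 0.049 m.
  - The gripper is clear of everything.

**Not fully confirmed:**
- **Bystanders:** The wash bottle read the same place as at the start, and the jar and the flask in the scene camera moved less than 10 mm. The flask read 36 mm off in the top camera, where the arm partly hid it, so I put that down to the arm. In that last check the networks found the beaker only wrongly and the spatula not at all. I saw both in the last pictures and touched neither knowingly.
- **Camera agreement:** The top and wrist cameras disagreed by 1 to 3 mm in x. I relied on the wrist camera for the fits.

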